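Hang a screw bin from the notched rail over the optical table

TASK

Take the S-hook out of its stand, hook it over the rail so that it drops into the rail's one notch (feel for it by sliding the hook gently along the rail), and let go. Then pick the small bin up by its front grip and hang it by the middle of its bail in the hook's lower curl, so that it hangs freely and still. Press only lightly on the rail and the hook, keep the bin level, and leave the other things on the table where they are.

Things in the scene. Friction and masses are not known exactly. Their poses are not given: they have to be found in the camera images.
- rack: Fixed rail stand: flat aluminium bar, 14 mm thick, 470 mm long, from 235 to 250 mm above the table, on two 30 mm square posts at y = +-190 mm in this frame. Origin on the table midway between the posts; y along the bar, z up, x away from the robot. The bar holds firm lengthwise but rests on rubber bushes: it gives about 1 mm downwards for 3 N and springs back. Over 20 N on it is damage.
- bar_mid (a point): On the bar's flat top (250 mm up), centre line, midway between the posts; axes as the rack. The top has one notch across it, 14 mm long (y), 5 mm deep, straight walls. The bar is clamped differently each time: the notch's middle lies anywhere within +-30 mm of this point along y, and its place is not measured. Slide the hook lightly along the bar top to find it.
- hook: Loose S-hook of 8 mm steel rod in its x-z plane, 100 g, upright in the stand. Origin: centre of the upper curl (26 mm wide inside, flat crown, open downwards, free end on +x, 20 mm below the origin). Resting on the bar, the origin is about 239 mm above the table on the bar top, 234 mm in the notch. The rod runs down the -x side (21 mm out), slants under the bar to +x, into the lower curl. Lowest point -93 mm.
- hook_tab (a point): Grasp point on the black upright tab on the hook's crown, 44 mm above the hook's origin. Tab: 8 mm thick (y), 28 mm along x, from 16 to 58 mm above the origin; fingers close along the hook's y. Keep fingertips over 20 mm above the origin, or they meet the bar.
- hook_curl (a point): Where the middle of the bail's wire lies once hung: in the lower curl, 82 mm below the hook's origin. The curl opens upwards, 28 mm wide inside; its free end is on the -x (robot's) side, its top 24 mm above this point and its outside 27 mm in front of it (-x). The bail enters from -x over that end, then down.
- stand: Fixed black block 84 x 60 x 46 mm with an 11 mm wide slot along its x axis holding the hook's lower curl, which stands on the slot's floor 12 mm above the table. Origin at the centre of its underside. Lift the hook at least 40 mm straight up to leave the slot.
- bin: Loose open grey steel bin, 200 to 350 g, on the table: 84 mm wide (y), from 50 mm in front (-x) to 72 mm behind the origin, 48 mm tall. Origin on its underside, straight below the bail and about below the centre of mass. Bail: fixed upright arch of 6 mm wire in the y-z plane, its straight top 20 mm long, sloping down on both sides.
- bin_grip (a point): Grasp point on the bin's black grip plate, 90 mm in front (-x) of its origin, 45 mm above its underside; fingers close along the bin's y. The plate is 10 mm thick (y), from 50 to 108 mm in front of the origin, 20 to 60 mm above the underside.
- bin_bail (a point): Middle of the bail's top wire (wire centre), 110 mm above the bin's underside.
- lens_mount: Bystander: lens on a short post, 55 mm tall, loose.
- rod_clamp: Bystander: steel puck 40 mm wide, 30 mm tall, loose.
- tape_roll: Bystander: white roll 72 mm wide, 20 mm tall, loose.
- screw_jar: Bystander: clear jar 52 mm wide, 60 mm tall, loose.
- driver: Bystander: screwdriver lying on the table.
- detector: Bystander: black box 60 x 50 x 40 mm, loose.
There are look-alikes about, which are no part of the job. There is more than one size of the hook; the job needs the larger. Several things look just like the bin: the one meant starts farthest to the robot's left.

How it is judged (in metres and radians):
On the way, in this order (a step that is already met when the one before it is completed fails the run):
1. the S-hook hangs on the rail, dropped into the notch, let go (z of hook in the frame of rack between 0.2303 and 0.2365 m and x of hook in the frame of rack between -0.007 and 0.007 m and y of hook in the frame of rack between -0.05 and 0.05 m and angle between hook's own z axis and vertical below 0.25 rad and contact force between hook and rack above 0.3 N and contact force between each of the fingers, bin and hook below 0.1 N), for 0.3 s.
2. the bin hangs by its bail in the hook's lower curl, let go (distance between bin_bail and hook_curl below 0.013 m and contact force between bin and hook above 1 N and height (world z) of bin above 0.02 m and angle between bin's own z axis and vertical below 0.25 rad and contact force between the fingers and bin below 0.1 N), for 0.3 s.
At the end, for the whole second after the job is handed in: Hook in the notch: origin 228 to 236.5 mm above the table, within 7 mm of the bar's centre line, tilt under 0.25 rad. Middle of the bail within 13 mm of its place in the lower curl; bin clear of the table by 20 mm, level within 0.25 rad, both under 0.05 m/s and let go (all of step 2 and z of hook in the frame of rack between 0.228 and 0.2365 m and x of hook in the frame of rack between -0.007 and 0.007 m and y of hook in the frame of rack between -0.05 and 0.05 m and angle between hook's own z axis and vertical below 0.25 rad and contact force between hook and rack above 0.3 N and contact force between the fingers and hook below 0.1 N and linear speed of each of bin, hook below 0.05 m/s); the robot touches nothing.
It fails at once if the hook pushed on the rail with more than 20 N (contact force between hook and rack above 20 N).
It fails at once if the bin pushed on the hook with more than 20 N (contact force between bin and hook above 20 N).
It fails at once if the bin tipped more than 0.6 rad (angle between bin's own z axis and vertical above 0.6 rad).
It fails at once if a bystander moved more than 30 mm (distance of any of lens_mount, rod_clamp, tape_roll, screw_jar, driver, detector from where it was at the start of the episode above 0.03 m).
It also fails if it takes over 72 s, if anything falls off the work surface, if the arm or the gripper's body presses on something with over 40 N, if the wrist force passes 120 N, or if a joint passes its speed limit or range.

ROBOT

A 6-joint arm with a two-finger parallel gripper is mounted at the origin on the work surface. World frame = base frame: x ahead of the robot, y to its left, z up, the work surface at z = 0. Lengths are in m, angles in degrees, forces in N, time in s.
With the tool pointing down it reaches from about 0.35 to 0.875 m from the base axis. Payload 4.2 kg.
Tool frame: the origin (TCP) lies at the very end of the fingers, on their centre line; the grasp point (between the pads) lies r.pinch_z behind it (r.pinch_z is the distance from the TCP to the grasp point, in m); y points along the fingers, z is the direction in which the jaws open and shut, and the axes are right-handed (so a half turn about y gives the same grasp; the last joint's range is limited). The gripper opens to 87 mm and grips with 3 to 60 N. Pads are 19 mm wide; open, the fingers measure 117 mm over their backs; the gripper's body (75 mm by 190 mm) begins 51 mm behind the grasp point.
Start: joints at [-60.585, 22.042, 0.453, 0, -68.411, -14.817], TCP at [0.158, -0.605, 0.223] pointing down, gripper open.
Joint ranges: [-179.83, 179.83], [-69.29, 118.12], [-61.27, 80.66], [-181.25, 117.63], [-171.15, -9.14], [-177.46, 177.46]. Speed limits (degrees/s): [159.86, 159.86, 180, 180, 180, 180].

INTERFACE

Orientations are given as a 3x3 rotation matrix whose columns are the frame's x, y, z axes.
In Python, from station import sense, capture, camera_params, r gives the robot as it stands.
- The arm moves only by the tool move_arm, never from a script. Its argument "increments" is text: rows parted by semicolons, each of 7 numbers parted by spaces: the closure, from -1 (fully open) to 1 (shut), so that 0 is half open, then the shift along the tool's x, y, z in m, then the turn, a rotation vector about the tool's x, y, z in rad. In form: hand x y z wx wy wz; .... A call has 1 to 8 rows; each row is the pose to reach, as a shift and turn from the pose commanded when the call began, along the tool's axes at that moment; what a row does not reach only later rows make up. A row lasts 1/10 s, in which the tool goes at most 50 mm and 8.59 degrees, less where a joint would pass 70% of its speed; a pose out of reach is approached as far as the arm can. A call with a gripper value outside its range is refused whole. The fingers move at their own pace and stop on an object; the grip force is fixed at half the most. Time passes only in rows, so rows that repeat a pose let the fingers close. It gives the time, the measured TCP pose, the force and the opening at its end, in the units of the state.
- sense(): the state, without advancing time (a new reading comes with each control period).
- capture(name): name is "scene" or "top" or "wrist"; returns (picture, depth): 420x560x3 uint8, red, green, blue; 420x560 float32, m along the optical axis (not along the pixel's ray), 0 where there is no reading.
- camera_params(name): a dict with "fx", "fy", "cx", "cy" (pixels), "xyz" and "orientation" of the camera in the world. Camera axes: x right, y down, z forward; pixel columns grow to the right and rows downward; lengths in m; the calibration is good to about 2 mm. A picture is of the moment at which its call begins: read the wrist's pose just before it. camera_params takes no time and is no camera call; for the wrist camera it gives the pose at the moment of the call.
- r.finish_job(): hands the job in, once; it reports no verdict.
The state is a dict: "time_s": time; "joints": joint angles; "joint_velocities": joint speeds; "effort": joint torques, N m; "tcp_pos": TCP position; "ee_rot": TCP orientation; "wrist_force": force on the tool from outside, world axes, zero at the start; "moment": the same for the moment, N m; "gripper_width": opening from 0.0 (shut) to 1.0 (fully open).
Only numpy, scipy, OpenCV 4.12 (cv2) and the standard library are available. Lean on these libraries where they do the work, as an engineer would, in place of code of your own. Each camera call takes 0.05 s, during which the arm holds its last target.

## Working session

There is one attempt and no reset: what is moved stays moved. The work goes in short steps, Python scripts to look and compute and a tool call to move; the robot and the scene stay as the last step left them, time stands still between calls to the robot, and variables do not carry over. Pictures are saved under pics/ and viewed, and the job is handed in when it is done.

Besides the shell and the picture viewer there is one more tool, called after "Emit:" as name(argument=value, ...) on one line, values as JSON. move_arm: Moves the arm, as the interface text tells. Its arguments: {"type":"object","properties":{"increments":{"type":"string"}},"required":["increments"]}

```bash
ls; mkdir -p pics; cat > h.py <<'E'
import numpy as np, cv2
from station import sense, capture, camera_params, r
E
python3 - <<'E'
from h import *
s=sense(); print(s); print(r.pinch_z)
for n in ["scene","top","wrist"]:
    p=camera_params(n); print(n,p)
    a,d=capture(n); cv2.imwrite(f"pics/{n}0.png",a[:,:,::-1]); np.savez(f"{n}0.npz",a=a,d=d,**{k:np.array(v) for k,v in p.items()})
E
```

```text
pics
{'time_s': 0.0, 'joints': array([-6.05859179e+01,  2.20899220e+01,  3.78785205e-01, -2.85242182e-02,
       -6.84115257e+01, -1.48165729e+01]), 'joint_velocities': array([ 0.07212568,  0.01576716, -0.01962208,  0.09696673,  0.033699  ,
        0.02804302]), 'effort': array([ 6.57343990e-04, -3.90660954e+01,  1.87407303e+01,  4.21991542e+00,
        1.11182863e-02, -1.78996825e-04]), 'tcp_pos': array([ 0.15737605, -0.6042283 ,  0.22146287]), 'ee_rot': array([[ 9.67766369e-01, -6.48149732e-04, -2.51848834e-01],
       [ 2.51849648e-01,  2.09220033e-03,  9.67764112e-01],
       [-1.00337835e-04, -9.99997601e-01,  2.18799740e-03]]), 'wrist_force': array([-0.07721986, -0.29011407, -0.19099113]), 'moment': array([-0.00638453, -0.00249554, -0.02639094]), 'gripper_width': 1.0004344699350234}
0.0187
scene {'fx': 489.14311577664887, 'fy': 489.14311577664887, 'cx': 275.67280864508035, 'cy': 212.02749203862447, 'xyz': array([1.03666463, 0.74282043, 0.92361119]), 'orientation': array([[-0.79312776,  0.39280842, -0.46545665],
       [ 0.60868129,  0.4844332 , -0.62835624],
       [-0.02134096, -0.78168153, -0.62331255]])}
top {'fx': 540.5203535423651, 'fy': 540.5203535423651, 'cx': 273.77751494244905, 'cy': 215.88289608076602, 'xyz': array([ 0.26545662, -0.02939582,  1.6423131 ]), 'orientation': array([[ 0.02640408, -0.98749738,  0.15540833],
       [-0.99964331, -0.02545913,  0.00806802],
       [-0.00401058, -0.15556592, -0.98781737]])}
wrist {'fx': 354.58587222692597, 'fy': 354.58587222692597, 'cx': 277.98429120125775, 'cy': 206.41736091593847, 'xyz': array([ 0.08772371, -0.62298206,  0.38309284]), 'orientation': array([[-0.25252357,  0.93292567,  0.256674  ],
       [ 0.96758813,  0.24285944,  0.06922791],
       [ 0.00224879,  0.2658364 , -0.96401554]])}
```

View pics/scene0.png

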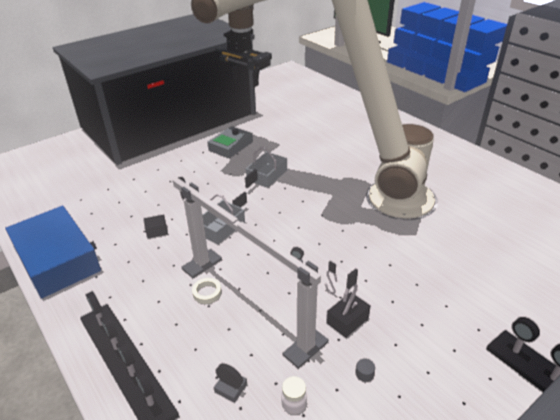

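View pics/top0.png

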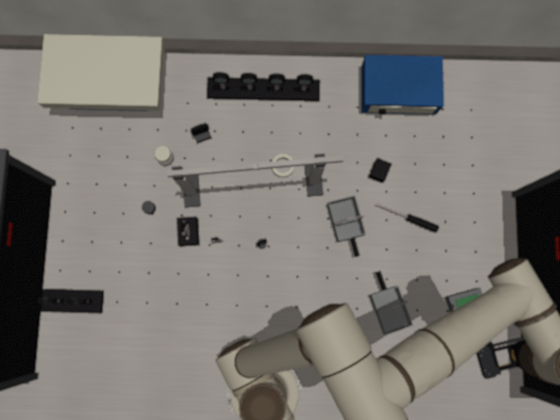

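View pics/wrist0.png

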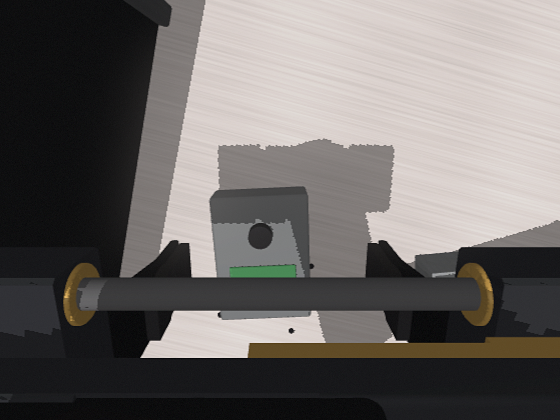

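```bash
cat >> h.py <<'E'
def load(f):
    z=np.load(f); return {k:z[k] for k in z.files}
def ray(c,u,v):
    d=c['orientation']@np.array([(u-c['cx'])/c['fx'],(v-c['cy'])/c['fy'],1.0]); return c['xyz'],d
def onz(c,u,v,z):
    o,d=ray(c,u,v); return o+d*(z-o[2])/d[2]
def cloud(c):
    h,w=c['d'].shape; u,v=np.meshgrid(np.arange(w),np.arange(h)); d=c['d']
    P=np.stack([(u-c['cx'])/c['fx']*d,(v-c['cy'])/c['fy']*d,d],-1)
    return P@c['orientation'].T+c['xyz']
def proj(c,P):
    q=(np.asarray(P)-c['xyz'])@c['orientation']; return np.stack([q[...,0]/q[...,2]*c['fx']+c['cx'],q[...,1]/q[...,2]*c['fy']+c['cy']],-1)
def snap(n,tag):
    p=camera_params(n); a,d=capture(n); cv2.imwrite(f"pics/{n}{tag}.png",a[:,:,::-1])
    c=dict(a=a,d=d,**{k:np.array(v) for k,v in p.items()}); np.savez(f"{n}{tag}.npz",**c); return c
def crop(c,u0,v0,u1,v1,k,f):
    cv2.imwrite("pics/"+f,cv2.resize(c['a'][v0:v1,u0:u1,::-1],None,fx=k,fy=k,interpolation=cv2.INTER_CUBIC))
E
python3 - <<'E'
from h import *
t=load('top0.npz'); s=load('scene0.npz')
crop(t,130,110,430,350,2.6,'tc.png')
crop(s,170,140,420,400,2.3,'sc.png')
E
```

```text
(no output)
```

View pics/tc.png

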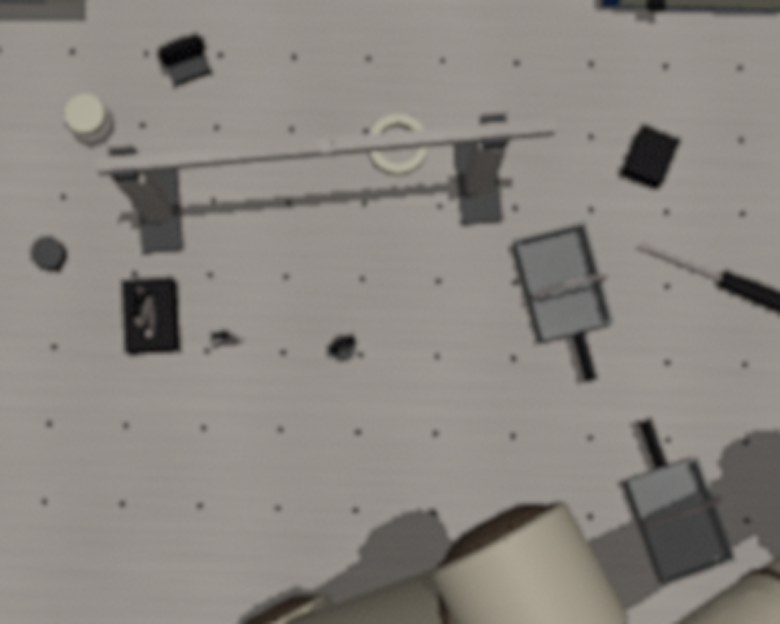

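View pics/sc.png

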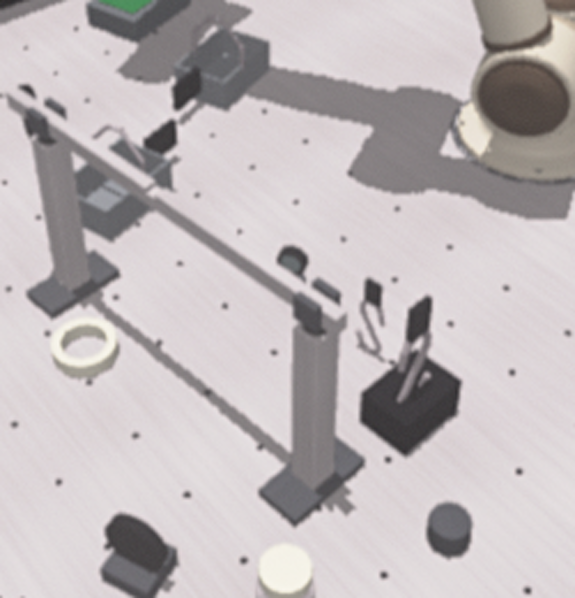

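```bash
python3 - <<'E'
from h import *
t=load('top0.npz'); s=load('scene0.npz')
for n,c in(('top',t),('scene',s)):
    P=cloud(c); ok=c['d']>0
    m=ok&(P[...,2]>.236)&(P[...,2]<.262)&(P[...,0]>.3)&(P[...,0]<.75)&(abs(P[...,1])<.45)
    Q=P[m]; 
    # ransac via fitLine
    (vx,vy,x0,y0)=cv2.fitLine(Q[:,:2].astype(np.float32),cv2.DIST_HUBER,0,.005,.01).ravel()
    al=(Q[:,:2]-[x0,y0])@[vx,vy]; ac=(Q[:,:2]-[x0,y0])@[-vy,vx]
    g=abs(ac)<.012
    e=np.percentile(al[g],[0,.5,99.5,100]); 
    print(n,len(Q),g.sum(),'dir',vx,vy,np.degrees(np.arctan2(vy,vx)),'ends',[(x0+vx*q,y0+vy*q) for q in e],'len',e[-1]-e[0],'z',np.median(Q[g,2]), 'ac',np.percentile(ac[g],[1,50,99]))
for n,c in(('top',t),('scene',s)):
    P=cloud(c)
    # stand top & hook
    m=(P[...,0]>.25)&(P[...,0]<.5)&(P[...,1]>0)&(P[...,1]<.35)&(P[...,2]>.01)
    Q=P[m]
    for lo,hi in((.03,.06),(.06,.13),(.13,.2)):
        k=(Q[:,2]>lo)&(Q[:,2]<hi); print(n,lo,hi,k.sum(),np.percentile(Q[k],[2,50,98],axis=0).round(3).tolist() if k.any() else '')
    for zt in (0,):
        print(np.median(P[...,2][(abs(P[...,2])<.02)]))
E
```

```text
top 1280 1188 dir 0.11503359 -0.9933616 -83.39443 ends [(np.float64(0.5917656584554528), np.float64(0.27009428166404736)), (np.float64(0.5920561037111733), np.float64(0.267586169351432)), (np.float64(0.6455308610451542), np.float64(-0.19418999893457584)), (np.float64(0.6458690074030687), np.float64(-0.1971100295670184))] len 0.4703265304960179 z 0.24936566471681276 ac [-0.01001565 -0.00013416  0.01028776]
scene 1785 1634 dir 0.12016746 -0.9927536 -83.09823 ends [(np.float64(0.594939932199456), np.float64(0.2723841476280911)), (np.float64(0.5950446858995599), np.float64(0.27151873349291417)), (np.float64(0.6509158549644086), np.float64(-0.1900563651392959)), (np.float64(0.6516860665306062), np.float64(-0.1964194050682203))] len 0.47222547561681494 z 0.24870881113603627 ac [-0.01154393  0.00062656  0.01143549]
top 0.03 0.06 472 [[0.426, 0.011, 0.032], [0.45, 0.232, 0.045], [0.498, 0.273, 0.055]]
top 0.06 0.13 72 [[0.437, 0.139, 0.06], [0.45, 0.238, 0.101], [0.487, 0.245, 0.128]]
top 0.13 0.2 50 [[0.454, 0.238, 0.137], [0.467, 0.241, 0.16], [0.481, 0.247, 0.17]]
0.0002150357714757467
scene 0.03 0.06 826 [[0.426, 0.016, 0.031], [0.457, 0.245, 0.045], [0.499, 0.277, 0.056]]
scene 0.06 0.13 267 [[0.437, 0.146, 0.063], [0.454, 0.244, 0.094], [0.489, 0.25, 0.128]]
scene 0.13 0.2 143 [[0.454, 0.241, 0.132], [0.471, 0.248, 0.152], [0.482, 0.251, 0.165]]
-0.000466159355348883
```

```bash
python3 - <<'E'
from h import *
t=load('top0.npz'); s=load('scene0.npz')
for n,c in(('top',t),('scene',s)):
    P=cloud(c); lum=c['a'].max(-1)
    R=lambda x0,x1,y0,y1,z0,z1:(P[...,0]>x0)&(P[...,0]<x1)&(P[...,1]>y0)&(P[...,1]<y1)&(P[...,2]>z0)&(P[...,2]<z1)
    m=R(.38,.62,-.32,-.12,.015,.2)
    Q=P[m]; print(n,len(Q))
    k=(Q[:,2]<.056)&(Q[:,2]>.04); print(' rim', cv2.minAreaRect(Q[k][:,:2].astype(np.float32)))
    k=(Q[:,2]>.08)&(Q[:,2]<.12); print(' bail',k.sum(), Q[k].mean(0), cv2.fitLine(Q[k][:,:2].astype(np.float32),cv2.DIST_L2,0,.01,.01).ravel(), Q[k].max(0))
    k=(Q[:,2]>.1)&(Q[:,2]<.12); print(' bailtop',k.sum(), Q[k].mean(0),np.sort(Q[k][:,1])[[0,-1]])
    g=m&(lum<60)&(P[...,2]>.045); G=P[g]; print(' dark',len(G),G.mean(0),cv2.minAreaRect(G[:,:2].astype(np.float32)))
    m=R(.40,.55,.18,.33,.036,.056); print(' stand',cv2.minAreaRect(P[m][:,:2].astype(np.float32)))
    m=R(.40,.55,.18,.33,.12,.2); q=P[m];print(' tab',len(q),q.mean(0),q.max(0),q.min(0),cv2.fitLine(q[:,:2].astype(np.float32),cv2.DIST_L2,0,.01,.01).ravel())
    m=R(.40,.55,.18,.33,.06,.115); q=P[m];print(' low',len(q),q.mean(0),q.max(0),q.min(0),cv2.fitLine(q[:,:2].astype(np.float32),cv2.DIST_L2,0,.01,.01).ravel())
    crop(c,*( (305,180,365,270) if n=='top' else (190,180,260,250)),8 if n!='top' else 6,f'bin{n}.png')
E
```

```text
top 534
 rim ((0.49133309721946716, -0.2401942014694214), (0.1799505054950714, 0.08508666604757309), 15.637654304504395)
 bail 56 [ 0.50700338 -0.23348692  0.10012136] [ 0.27096882 -0.96258813  0.50700337 -0.23348692] [ 0.51992269 -0.19522664  0.11763752]
 bailtop 30 [ 0.50707563 -0.23451725  0.10986803] [-0.2595537  -0.21360745]
 dark 58 [ 0.43055081 -0.25568825  0.05791886] ((0.4303882122039795, -0.25640246272087097), (0.05299016088247299, 0.009075331501662731), 13.889841079711914)
 stand ((0.46839597821235657, 0.2431601732969284), (0.0854487419128418, 0.06152685359120369), 6.156068801879883)
 tab 61 [0.46657978 0.24144336 0.15166246] [0.4831408  0.24887015 0.17104956] [0.45174109 0.23715943 0.12146906] [0.99690455 0.07862146 0.46657977 0.24144335]
 low 26 [0.46651209 0.24123706 0.08858985] [0.49081744 0.24534022 0.11412302] [0.44712311 0.23754998 0.06032146] [0.9923758  0.12324885 0.46651208 0.24123706]
scene 797
 rim ((0.49071991443634033, -0.23907458782196045), (0.18326163291931152, 0.089286670088768), 18.528135299682617)
 bail 61 [ 0.50605    -0.2285046   0.09802358] [ 0.2920564 -0.9564011  0.50605   -0.2285046] [ 0.51980557 -0.19443337  0.11503856]
 bailtop 27 [ 0.50685911 -0.23213224  0.10760322] [-0.2512107  -0.21259239]
 dark 0 [nan nan nan] ((0.0, 0.0), (0.0, 0.0), 0.0)
 stand ((0.46743616461753845, 0.2452743798494339), (0.08800601214170456, 0.06189233064651489), 6.133149147033691)
 tab 173 [0.4698722  0.24695662 0.14578446] [0.48268802 0.25125314 0.16571971] [0.45154704 0.23947358 0.1200096 ] [0.9996712  0.02564034 0.4698722  0.24695662]
 low 116 [0.4681222  0.24589521 0.09009023] [0.49127014 0.25141285 0.11491033] [0.44490555 0.23683881 0.06179723] [0.99534065 0.09642097 0.4681222  0.2458952 ]<stdin>:11: RuntimeWarning: Mean of empty slice.
  ret = um.true_divide(
```

View pics/binscene.png

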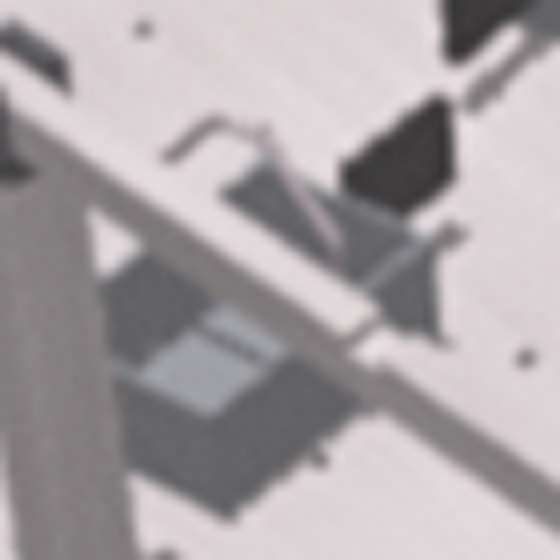

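```bash
python3 - <<'E'
from h import *
t=load('top0.npz'); s=load('scene0.npz')
mid=np.array([.6195,.0365]);yd=np.array([-.1165,.9932])
for c,u,v in((t,255.4,166.1),(s,235,222.5)):
    p=onz(c,u,v,.25); print(p,(p[:2]-mid)@yd)
print(proj(t,np.array([.6195,.0365,.25])),proj(s,np.array([.6195,.0365,.25])))
crop(t,225,150,325,185,8,'nt.png'); crop(s,200,190,300,265,8,'ns.png')
E
```

```text
[0.61657113 0.03411581 0.25      ] -0.0020267633585857865
[0.62391471 0.03720705 0.25      ] 0.00018792953934583664
[254.53500554 165.00103554] [236.5161086 221.5150392]
```

View pics/nt.png

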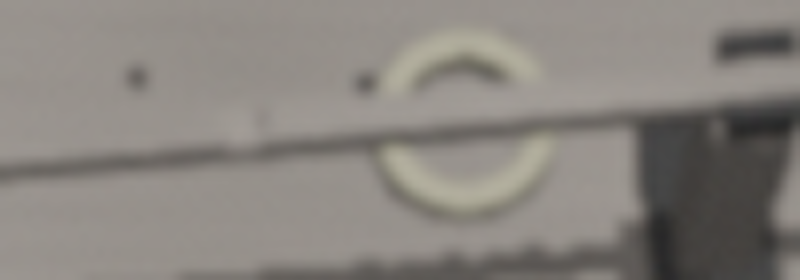

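View pics/ns.png

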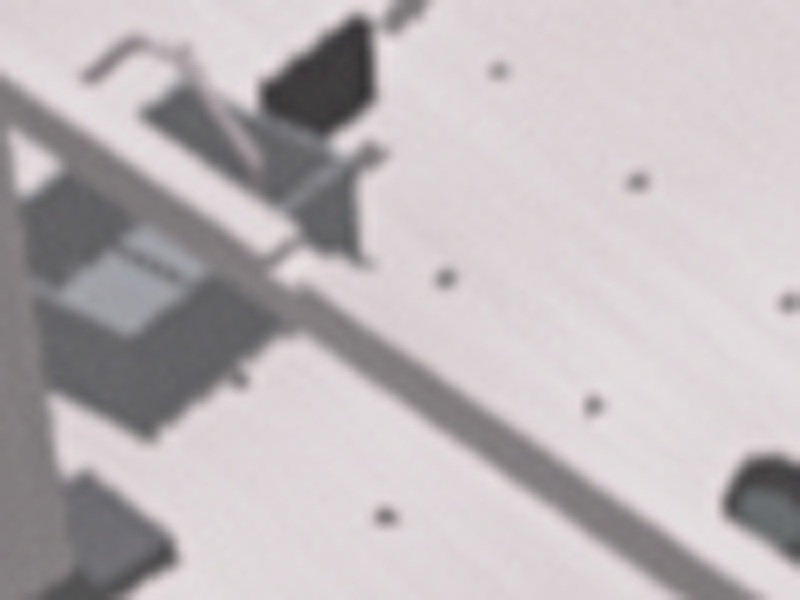

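```bash
cat >> h.py <<'E'
def inc(target,yaw=None,R=None):
    s=sense(); R0=s['ee_rot']
    from scipy.spatial.transform import Rotation as Ro
    if R is None:
        c,sn=np.cos(np.radians(yaw)),np.sin(np.radians(yaw))
        R=np.array([[c,0,-sn],[sn,0,c],[0,-1,0]])
    d=R0.T@(np.asarray(target)-s['tcp_pos']); w=Ro.from_matrix(R0.T@R).as_rotvec()
    print('inc',d.round(4),w.round(4),'dist',np.linalg.norm(d).round(3),'ang',np.degrees(np.linalg.norm(w)).round(1))
def st():
    s=sense(); R=s['ee_rot']; print('t',round(s['time_s'],2),'tcp',s['tcp_pos'].round(4),'yaw',np.degrees(np.arctan2(R[1,0],R[0,0])).round(2),'zdown',R[:,1].round(4),'F',s['wrist_force'].round(2),'M',s['moment'].round(3),'w',round(s['gripper_width'],3))
E
python3 -c "
from h import *
inc([.43,-.2,.32],6)"
```

```text
inc [ 0.3656 -0.0978  0.3229] [-0.0017  0.1499 -0.0002] dist 0.497 ang 8.6
```

Emit:
move_arm(increments="-1 0.366 -0.098 0.323 0 0.15 0;-1 0.366 -0.098 0.323 0 0.15 0;-1 0.366 -0.098 0.323 0 0.15 0;-1 0.366 -0.098 0.323 0 0.15 0;-1 0.366 -0.098 0.323 0 0.15 0;-1 0.366 -0.098 0.323 0 0.15 0;-1 0.366 -0.098 0.323 0 0.15 0;-1 0.366 -0.098 0.323 0 0.15 0")

```text
time_s: 0.95
tcp_pos: [0.3765, -0.2787, 0.3014]
ee_rot: [[0.995, 0.0, -0.105], [0.105, 0.0, 0.995], [0.0, -1.0, 0.0]]
wrist_force: [0.4, -1.2, 0.2]
gripper_width: 1.0
```

```bash
python3 -c "
from h import *
st();inc([.452,.243,.29],6)"
```

```text
t 0.95 tcp [ 0.3765 -0.2787  0.3014] yaw 6.0 zdown [ 3.e-04  1.e-04 -1.e+00] F [ 0.41 -1.2   0.17] M [-0.048 -0.182 -0.009] w 1.0
inc [0.1296 0.0115 0.511 ] [-0.      0.      0.0003] dist 0.527 ang 0.0
```

Emit:
move_arm(increments="-1 0.108 0.01 0.511 0 0 0;-1 0.108 0.01 0.511 0 0 0;-1 0.108 0.01 0.511 0 0 0;-1 0.108 0.01 0.511 0 0 0;-1 0.108 0.01 0.511 0 0 0;-1 0.108 0.01 0.511 0 0 0;-1 0.108 0.01 0.511 0 0 0;-1 0.108 0.01 0.511 0 0 0")

```text
time_s: 1.75
tcp_pos: [0.4167, 0.1192, 0.2935]
ee_rot: [[0.994, 0.001, -0.105], [0.105, 0.0, 0.994], [0.001, -1.0, 0.0]]
wrist_force: [0.7, -1.4, -0.0]
gripper_width: 1.0
```

```bash
python3 -c "
from h import *
st();inc([.43,.240,.29],6)"
```

```text
t 1.75 tcp [0.4167 0.1192 0.2935] yaw 6.04 zdown [ 6.e-04  5.e-04 -1.e+00] F [ 0.7  -1.45 -0.04] M [-0.02  -0.135  0.012] w 1.0
inc [0.0259 0.0036 0.1187] [-0.0004  0.0008  0.0006] dist 0.122 ang 0.1
```

Emit:
move_arm(increments="-1 0.026 0.004 0.119 0 0 0;-1 0.026 0.004 0.119 0 0 0;-1 0.026 0.004 0.119 0 0 0;-1 0.026 0.004 0.119 0 0 0;-1 0.026 0.004 0.119 0 0 0")

```text
time_s: 2.25
tcp_pos: [0.4304, 0.2379, 0.2889]
ee_rot: [[0.994, -0.001, -0.105], [0.105, -0.001, 0.994], [-0.001, -1.0, -0.001]]
wrist_force: [0.0, -0.9, 0.7]
gripper_width: 1.001
```

```bash
python3 -c "
from h import *
st(); c=snap('wrist','1'); print(c['xyz'],c['orientation'])"
```

```text
t 2.25 tcp [0.4304 0.2379 0.2889] yaw 6.03 zdown [-0.0011 -0.0012 -1.    ] F [ 0.   -0.86  0.66] M [-0.088 -0.039 -0.068] w 1.001
[0.35884145 0.23037003 0.45051429] [[-1.05651040e-01  9.58911676e-01  2.63298795e-01]
 [ 9.94402873e-01  1.02115833e-01  2.71160880e-02]
 [-8.85042477e-04  2.64689922e-01 -9.64333170e-01]]
```

View pics/wrist1.png

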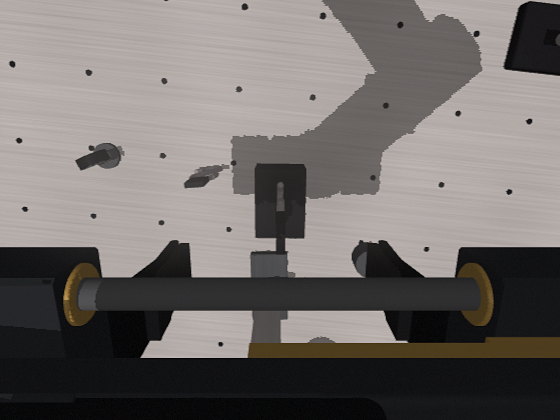

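```bash
python3 -c "
from h import *
c=load('wrist1.npz'); crop(c,230,150,330,270,5,'w1c.png')
P=cloud(c); print(P[195:250:5,281].round(3).tolist()); print(P[225,270:295].round(3).tolist())"
```

```text
[[0.462, 0.245, 0.018], [0.446, 0.242, 0.105], [0.449, 0.243, 0.115], [0.452, 0.243, 0.121], [0.453, 0.243, 0.135], [0.453, 0.243, 0.151], [0.453, 0.243, 0.163], [0.458, 0.243, 0.161], [0.462, 0.244, 0.163], [0.468, 0.244, 0.161], [0.472, 0.245, 0.162]]
[[0.493, 0.235, 0.045], [0.493, 0.236, 0.045], [0.493, 0.237, 0.046], [0.493, 0.238, 0.045], [0.493, 0.239, 0.046], [0.493, 0.241, 0.046], [0.454, 0.239, 0.162], [0.454, 0.239, 0.162], [0.454, 0.24, 0.163], [0.454, 0.241, 0.162], [0.454, 0.242, 0.162], [0.453, 0.243, 0.163], [0.453, 0.244, 0.163], [0.454, 0.244, 0.162], [0.453, 0.245, 0.163], [0.492, 0.253, 0.045], [0.492, 0.254, 0.045], [0.491, 0.255, 0.045], [0.491, 0.256, 0.046], [0.492, 0.257, 0.044], [0.491, 0.259, 0.046], [0.491, 0.26, 0.044], [0.491, 0.261, 0.044], [0.491, 0.262, 0.045], [0.49, 0.263, 0.046]]
```

View pics/w1c.png

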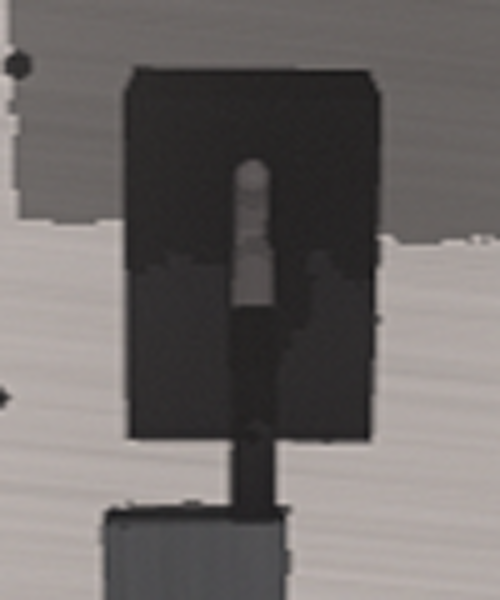

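```bash
python3 -c "
from h import *
inc([.4675,.2440,.20],6.1);inc([.4675,.2440,.132],6.1)"
```

```text
inc [0.0376 0.0892 0.0029] [ 0.0006 -0.0022 -0.0007] dist 0.097 ang 0.1
inc [0.0376 0.1572 0.0029] [ 0.0006 -0.0022 -0.0007] dist 0.162 ang 0.1
```

Emit:
move_arm(increments="-1 0.038 0.045 0.002 0 0 0;-1 0.038 0.09 0.002 0 0 0;-1 0.038 0.115 0.002 0 0 0;-1 0.038 0.14 0.002 0 0 0;-1 0.038 0.157 0.002 0 0 0;-1 0.038 0.157 0.002 0 0 0;-1 0.038 0.157 0.002 0 0 0")

```text
time_s: 3.0
tcp_pos: [0.4688, 0.2433, 0.1333]
ee_rot: [[0.995, 0.001, -0.103], [0.103, 0.0, 0.995], [0.001, -1.0, 0.0]]
wrist_force: [1.5, 0.7, 0.4]
gripper_width: 1.0
```

```bash
python3 -c "
from h import *
st(); c=snap('wrist','2');snap('scene','2'); inc([.4675,.2440,.132],6.1)"
```

```text
t 3.0 tcp [0.4688 0.2433 0.1333] yaw 5.94 zdown [ 9.e-04  2.e-04 -1.e+00] F [1.46 0.69 0.36] M [-0.01  -0.011 -0.002] w 1.0
inc [-0.0017  0.002  -0.    ] [-0.0016 -0.0022  0.0026] dist 0.003 ang 0.2
```

View pics/wrist2.png

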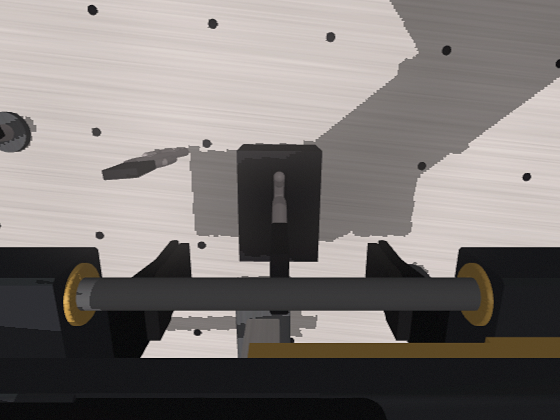

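View pics/scene2.png

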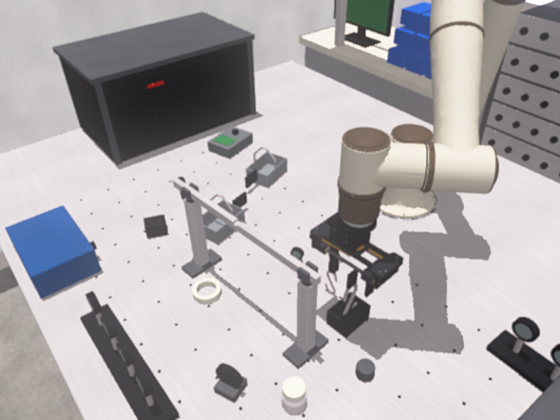

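Emit:
move_arm(increments="1 -0.002 0.001 0 0 0 0;1 -0.002 0.001 0 0 0 0;1 -0.002 0.001 0 0 0 0;1 -0.002 0.001 0 0 0 0;1 -0.002 0.001 0 0 0 0;1 -0.002 0.001 0 0 0 0;1 -0.002 0.001 0 0 0 0;1 -0.002 0.001 0 0 0 0")

```text
time_s: 3.9
tcp_pos: [0.4663, 0.244, 0.1313]
ee_rot: [[0.995, -0.0, -0.105], [0.105, -0.0, 0.995], [-0.0, -1.0, -0.0]]
wrist_force: [-0.3, -0.0, 0.2]
gripper_width: 0.353
```

```bash
python3 -c "
from h import *
st()"
```

```text
t 3.9 tcp [0.4663 0.244  0.1313] yaw 6.01 zdown [-1.e-04 -1.e-04 -1.e+00] F [-0.28 -0.02  0.21] M [0.01  0.015 0.046] w 0.353
```

Emit:
move_arm(increments="1 0 0 0 0 0 0;1 0 0 0 0 0 0;1 0 0 0 0 0 0;1 0 0 0 0 0 0;1 0 0 0 0 0 0;1 0 0 0 0 0 0")

```text
time_s: 4.5
tcp_pos: [0.4663, 0.244, 0.1314]
ee_rot: [[0.995, 0.0, -0.105], [0.105, -0.0, 0.995], [0.0, -1.0, -0.0]]
wrist_force: [0.4, -0.3, -0.2]
gripper_width: 0.088
```

```bash
python3 -c "
from h import *
st()"
```

```text
t 4.5 tcp [0.4663 0.244  0.1314] yaw 6.01 zdown [ 0. -0. -1.] F [ 0.38 -0.27 -0.19] M [-0.046  0.011  0.016] w 0.088
```

Emit:
move_arm(increments="1 0 -0.02 0 0 0 0;1 0 -0.05 0 0 0 0;1 0 -0.09 0 0 0 0;1 0 -0.13 0 0 0 0;1 0 -0.16 0 0 0 0;1 0 -0.16 0 0 0 0;1 0 -0.16 0 0 0 0")

```text
time_s: 5.2
tcp_pos: [0.4659, 0.244, 0.2912]
ee_rot: [[0.995, -0.0, -0.104], [0.104, 0.001, 0.995], [-0.0, -1.0, 0.001]]
wrist_force: [-0.1, 0.4, -1.2]
gripper_width: 0.09
```

```bash
python3 -c "
from h import *
st(); c=snap('scene','3'); 
s=sense();o=s['tcp_pos'];R=s['ee_rot']
print(proj(c,o)); u,v=proj(c,o-[0,0,.06]).astype(int); crop(c,u-60,v-60,u+60,v+60,6,'s3c.png')
# rectify onto tool x / z plane through tcp
n=R[:,2]; k=4 # px per mm
xs=np.arange(-60,60,1/k)/1000; zs=np.arange(60,-140,-1/k)/1000
X,Z=np.meshgrid(xs,zs); P=o+X[...,None]*R[:,0]+Z[...,None]*np.array([0,0,1.])
m=proj(c,P).astype(np.float32); im=cv2.remap(c['a'],m[...,0],m[...,1],cv2.INTER_CUBIC)
for i in range(0,120,10): cv2.line(im,(i*k,0),(i*k,im.shape[0]),(255,0,0) if i==60 else (0,160,0),1)
for i in range(0,200,10): cv2.line(im,(0,i*k),(im.shape[1],i*k),(255,0,0) if i==60 else (0,160,0),1)
cv2.imwrite('pics/s3r.png',cv2.resize(im[:,:,::-1],None,fx=.75,fy=.75))
"
```

```text
t 5.2 tcp [0.4659 0.244  0.2912] yaw 5.99 zdown [-4.e-04  9.e-04 -1.e+00] F [-0.11  0.41 -1.17] M [0.007 0.029 0.013] w 0.09
[357.32488932 226.59352828]
```

View pics/s3r.png

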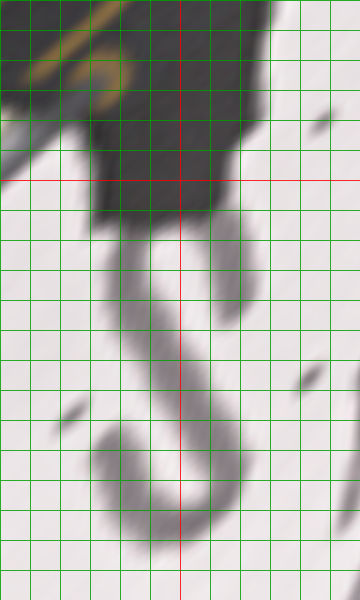

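View pics/s3c.png

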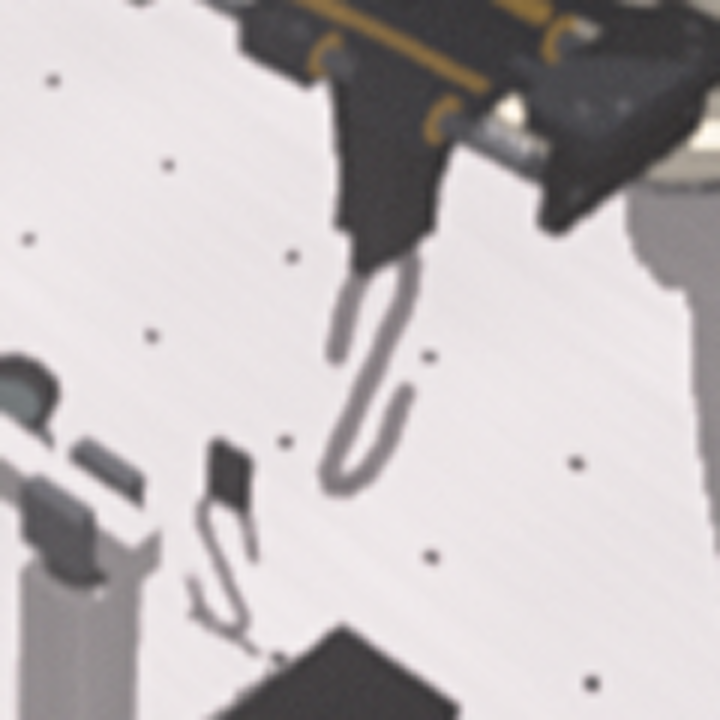

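```bash
cat >> h.py <<'E'
def rect(c,o,R,x0,x1,z0,z1,k):
    xs=np.arange(x0,x1,1/k)/1000; zs=np.arange(z1,z0,-1/k)/1000
    X,Z=np.meshgrid(xs,zs); P=o+X[...,None]*R[:,0]+Z[...,None]*np.array([0,0,1.])
    m=proj(c,P).astype(np.float32); return cv2.remap(c['a'],m[...,0],m[...,1],cv2.INTER_CUBIC),xs*1000,zs*1000
E
python3 -c "
from h import *
c=load('scene3.npz'); s=sense();o=s['tcp_pos'];R=s['ee_rot']
im,xs,zs=rect(c,o,R,-45,45,-130,-10,4)
g=im.mean(-1)
for z in range(-14,-128,-4):
    row=g[np.argmin(abs(zs-z))]; b=row<190
    e=np.flatnonzero(np.diff(b.astype(int))); print(z,xs[e].tolist(),int(row.min()))
"
```

```text
-14 [-32.0, 21.5] 68
-18 [-30.75, -28.0, -25.0, -3.5, 1.5, 23.0] 97
-22 [-22.75, -10.0, 6.25, 23.75] 117
-26 [-24.5, -11.0, 8.25, 24.0] 120
-30 [-25.5, -10.75, 9.0, 24.75] 119
-34 [-25.0, -9.75, 9.75, 25.5] 120
-38 [-25.25, -7.25, 10.5, 25.25] 123
-42 [-25.25, -4.5, 11.25, 23.25] 124
-46 [-23.5, -2.0, 12.25, 20.0] 129
-50 [-22.75, -1.0] 127
-54 [-19.25, 1.25] 127
-58 [-16.25, 4.5] 130
-62 [-13.5, 7.25, 44.25] 130
-66 [-12.0, 8.75, 39.75] 129
-70 [-10.5, 10.5, 38.5, 42.5] 129
-74 [-33.5, -32.0, -7.75, 13.25] 128
-78 [-38.75, -32.5, -4.5, 16.5] 129
-82 [-41.25, -36.75, -22.25, -18.75, -2.25, 18.75] 130
-86 [-27.0, -15.25, 0.0, 20.0] 129
-90 [-29.75, -12.5, 1.75, 22.0] 128
-94 [-30.5, -11.75, 4.5, 23.25] 128
-98 [-28.25, -10.25, 7.5, 22.25] 129
-102 [-27.5, -9.0, 8.75, 21.0] 127
-106 [-25.5, -3.25, 6.25, 19.5] 125
-110 [-24.5, 16.75] 122
-114 [-22.25, 12.75] 119
-118 [-17.75, 8.0] 132
-122 [-13.75, 1.0] 171
-126 [] 218
```

```bash
cat > plan.py <<'E'
import numpy as np
cl=np.array([(17,-16),(17,0),(15,9),(9,15),(0,15),(-9,15),(-15,9),(-17.4,0),(-17.4,-8),(-14.9,-15.5),(-11.9,-23.5),(-5.9,-33),(0,-42),(6,-52.5),(11.9,-63.5),(15,-71.5),(15.5,-78),(12,-85),(5,-89),(-5,-89),(-13,-86),(-18,-80),(-20,-74),(-21,-67),(-20.5,-60)],float)
pts=np.concatenate([np.linspace(a,b,12) for a,b in zip(cl[:-1],cl[1:])])
def clr(ox,oz,th,bz=.5*15):
    # hook origin rel to bar top-centre (mm), tilt deg
    c,s=np.cos(np.radians(th)),np.sin(np.radians(th)); R=np.array([[c,s],[-s,c]])
    q=pts@R.T+[ox,oz]; q=q-[0,-7.5]
    d=np.abs(q)-[7,7.5]; out=np.hypot(*np.maximum(d,0).T)+np.minimum(d.max(1),0)
    i=out.argmin(); return out[i]-4, pts[i]
def at(p,th):
    c,s=np.cos(np.radians(th)),np.sin(np.radians(th)); R=np.array([[c,s],[-s,c]])
    return -(R@np.array(p))+[0,-7.5]
if __name__=='__main__':
    for th in (15,20,25,28):
        print('th',th)
        for p in [(55,-57),(30,-57),(23.5,-57.4),(17.6,-46.5),(15,-42),(12.5,-37.5),(11,-34),(9,-31),(7,-27),(5.5,-23),(4,-18),(3,-13),(2,-8),(1,-4)]:
            o=at(p,th); k=clr(*o,th); print(p,o.round(1),'clr',k[0].round(2),k[1].round(0))
E
python3 plan.py
```

```text
th 15
(55, -57) [-38.4  61.8] clr 31.39 [ 15. -72.]
(30, -57) [-14.2  55.3] clr 7.46 [ 14. -70.]
(23.5, -57.4) [-7.8 54. ] clr 1.26 [ 14. -69.]
(17.6, -46.5) [-5. 42.] clr 0.54 [  9. -58.]
(15, -42) [-3.6 37. ] clr 0.39 [  7. -54.]
(12.5, -37.5) [-2.4 32. ] clr 0.41 [  4. -49.]
(11, -34) [-1.8 28.2] clr 0.86 [  2. -46.]
(9, -31) [-0.7 24.8] clr 0.61 [  0. -42.]
(7, -27) [ 0.2 20.4] clr 1.08 [ -2. -39.]
(5.5, -23) [ 0.6 16.1] clr 1.92 [ 17. -16.]
(4, -18) [ 0.8 10.9] clr 2.07 [ 17. -16.]
(3, -13) [0.5 5.8] clr 1.75 [ 17. -16.]
(2, -8) [0.1 0.7] clr 2.31 [ 17. -13.]
(1, -4) [ 0.1 -3.4] clr 3.33 [17. -9.]
th 20
(55, -57) [-32.2  64.9] clr 31.55 [ 15. -72.]
(30, -57) [-8.7 56.3] clr 8.07 [ 15. -71.]
(23.5, -57.4) [-2.5 54.5] clr 1.87 [ 14. -69.]
(17.6, -46.5) [-0.6 42.2] clr 1.06 [  9. -58.]
(15, -42) [ 0.3 37.1] clr 0.9 [  7. -54.]
(12.5, -37.5) [ 1.1 32. ] clr 0.93 [  4. -50.]
(11, -34) [ 1.3 28.2] clr 1.36 [  2. -46.]
(9, -31) [ 2.1 24.7] clr 1.1 [  1. -43.]
(7, -27) [ 2.7 20.3] clr 1.55 [ -2. -40.]
(5.5, -23) [ 2.7 16. ] clr 2.2 [ 17. -16.]
(4, -18) [ 2.4 10.8] clr 1.9 [ 17. -16.]
(3
[... 631 characters left out ...]
.56 [ 17. -16.]
(2, -8) [1.6 0.6] clr 1.49 [ 17. -12.]
(1, -4) [ 0.8 -3.5] clr 2.51 [17. -7.]
th 28
(55, -57) [-21.8  68.6] clr 30.7 [ 13. -66.]
(30, -57) [ 0.3 56.9] clr 8.03 [ 12. -64.]
(23.5, -57.4) [ 6.2 54.2] clr 2.11 [ 12. -64.]
(17.6, -46.5) [ 6.3 41.8] clr 2.03 [  9. -58.]
(15, -42) [ 6.5 36.6] clr 1.87 [  7. -54.]
(12.5, -37.5) [ 6.6 31.5] clr 1.87 [  5. -51.]
(11, -34) [ 6.2 27.7] clr 2.3 [  3. -47.]
(9, -31) [ 6.6 24.1] clr 2.05 [  1. -44.]
(7, -27) [ 6.5 19.6] clr 2.42 [ -1. -40.]
(5.5, -23) [ 5.9 15.4] clr 2.44 [ 17. -16.]
(4, -18) [ 4.9 10.3] clr 1.42 [ 17. -16.]
(3, -13) [3.5 5.4] clr 0.31 [ 17. -16.]
(2, -8) [2.  0.5] clr 1.31 [ 17. -12.]
(1, -4) [ 1.  -3.5] clr 2.3 [17. -7.]
```

```bash
python3 -c "
from plan import *
for oz in (70,60,55,50,45,40,35,30,25,20,15,10,6,3,0,-4,-8):
    best=[]
    for th in (0,5,10,15,20,25,28,32,36):
        v=[(clr(ox,oz,th)[0],ox) for ox in np.arange(-12,16,.5)]; m=max(v); best.append('%d:%.1f@%.1f'%(th,m[0],m[1]))
    print(oz,' '.join(best))
"
```

```text
70 0:-1.2@0.5 5:-1.6@7.0 10:-1.4@-12.0 15:5.0@-12.0 20:11.4@-12.0 25:17.5@-12.0 28:21.1@-12.0 32:25.9@-12.0 36:30.6@-12.0
60 0:3.1@5.0 5:3.4@11.0 10:3.3@15.5 15:5.0@-12.0 20:11.4@-12.0 25:17.1@-12.0 28:20.3@-12.0 32:24.5@-12.0 36:28.6@-12.0
55 0:2.5@7.0 5:2.7@12.0 10:1.8@15.5 15:5.3@-12.0 20:11.4@-12.0 25:17.1@-12.0 28:20.3@-12.0 32:24.2@-12.0 36:27.9@-12.0
50 0:1.0@8.5 5:1.5@13.0 10:0.2@-12.0 15:5.8@-12.0 20:11.5@-12.0 25:17.1@-12.0 28:20.3@-12.0 32:23.4@-12.0 36:23.1@-12.0
45 0:-0.3@9.5 5:0.4@14.0 10:1.5@-12.0 15:6.7@-12.0 20:11.9@-12.0 25:17.2@-12.0 28:18.9@-11.0 32:18.4@-7.0 36:18.1@-12.0
40 0:1.0@15.5 5:-0.6@15.5 10:3.1@-12.0 15:7.8@-12.0 20:12.6@-12.0 25:14.3@-9.0 28:13.9@-6.0 32:13.4@-2.5 36:13.1@-12.0
35 0:-0.7@15.5 5:0.5@-12.0 10:4.7@-12.0 15:9.0@-12.0 20:10.2@-9.0 25:9.3@-4.0 28:8.9@-1.0 32:8.5@2.5 36:8.3@5.0
30 0:-1.1@-12.0 5:2.5@-12.0 10:6.3@-12.0 15:6.1@-8.0 20:5.2@-3.0 25:4.7@1.0 28:4.8@3.5 32:4.9@6.0 36:5.0@8.5
25 0:1.3@-12.0 5:3.6@-11.0 10:2.4@-6.0 15:1.8@-2.5 20:2.1@1.0 25:2.5@4.0 28:2.7@5.5 32:3.3@8.0 36:3.3@10.0
20 0:0.5@-8.0 5:0.4@-5.0 10:0.6@-2.5 15:1.3@0.0 20:1.8@2.5 25:2.1@4.5 28:2.5@6.0 32:2.9@8.0 36:3.0@10.0
15 0:0.9@-5.0 5:1.3@-3.0 10:1.7@-1.0 15:2.0@1.0 20:2.4@3.0 25:2.6@5.0 28:2.8@6.5 32:2.9@8.0 36:2.8@9.5
10 0:2.3@-3.5 5:2.5@-2.0 10:2.7@0.0 15:2.8@1.5 20:3.0@3.5 25:3.1@5.5 28:3.0@6.5 32:2.7@8.0 36:2.3@9.0
6 0:3.5@-2.5 5:3.5@-1.0 10:3.5@0.5 15:3.3@2.5 20:3.4@4.0 25:3.2@5.5 28:2.7@6.5 32:2.3@7.5 36:2.1@8.5
3 0:4.0@-2.0 5:4.0@-0.5 10:4.0@1.0 15:4.0@2.5 20:4.0@4.0 25:3.5@5.0 28:3.2@5.5 32:2.6@6.5 36:2.4@7.0
0 0:4.5@-1.0 5:4.6@0.0 10:4.5@1.0 15:4.3@2.0 20:4.0@3.0 25:3.5@3.5 28:3.3@4.0 32:3.2@5.0 36:3.0@5.5
-4 0:4.9@0.0 5:4.9@0.0 10:4.3@0.5 15:3.9@1.0 20:3.6@1.0 25:3.4@1.5 28:3.4@2.0 32:3.2@2.5 36:3.0@3.0
-8 0:2.4@0.0 5:2.3@0.0 10:2.0@0.5 15:1.7@1.0 20:1.4@1.0 25:1.2@1.0 28:1.1@1.5 32:1.2@1.5 36:1.3@1.5
```

```bash
cat >> h.py <<'E'
from scipy.spatial.transform import Rotation as Ro
BM=np.array([.6195,.0365,.25]); BYAW=6.65; L=26.5
def tgt(ox,s,oz,th,L=L):
    A=Ro.from_euler('z',BYAW,degrees=True).as_matrix()@Ro.from_euler('y',th,degrees=True).as_matrix()
    R=A@np.array([[1,0,0],[0,0,1],[0,-1,0.]])
    Z=Ro.from_euler('z',BYAW,degrees=True).as_matrix()
    o=BM+Z@np.array([ox,s,oz])/1000
    return o+A@np.array([0,0,L])/1000, R
def go(ox,s,oz,th):
    p,R=tgt(ox,s,oz,th); print((ox,s,oz,th),'tcp',p.round(4)); inc(p,R=R)
def where():
    s=sense(); Z=Ro.from_euler('z',BYAW,degrees=True).as_matrix(); R=s['ee_rot']
    o=s['tcp_pos']+R[:,1]*L/1000; q=Z.T@(o-BM)*1000
    print('hook rel bar',q.round(2),'tilt',np.degrees(np.arcsin(-(Z.T@R[:,1])[0])).round(2),'F rack',(Z.T@s['wrist_force']).round(2),'t',round(s['time_s'],2))
E
python3 -c "
from h import *
where(); go(-60,-14,60,28)"
```

```text
hook rel bar [-129.02  223.54   13.61] tilt 0.13 F rack [-0.13 -0.2  -1.42] t 5.25
(-60, -14, 60, 28) tcp [0.5739 0.0171 0.3334]
inc [ 0.0841 -0.0434 -0.2366] [-0.0023 -0.0115  0.4863] dist 0.255 ang 27.9
```

Emit:
move_arm(increments="1 0.014 -0.02 -0.04 0 -0.002 0.08;1 0.028 -0.043 -0.09 0 -0.004 0.18;1 0.042 -0.043 -0.14 0 -0.006 0.28;1 0.056 -0.043 -0.19 0 -0.008 0.36;1 0.08 -0.043 -0.236 0 -0.011 0.44;1 0.084 -0.043 -0.236 0 -0.011 0.487;1 0.084 -0.043 -0.236 0 -0.011 0.487;1 0.084 -0.043 -0.236 0 -0.011 0.487")

```text
time_s: 6.05
tcp_pos: [0.5746, 0.018, 0.3319]
ee_rot: [[0.876, -0.469, -0.114], [0.102, -0.052, 0.993], [-0.472, -0.882, 0.002]]
wrist_force: [-0.8, -0.4, -0.6]
gripper_width: 0.09
```

```bash
python3 -c "
from h import *
where(); s=sense(); c=snap('scene','4'); 
Z=Ro.from_euler('z',BYAW,degrees=True).as_matrix()
o=s['tcp_pos'].copy(); k=4
im,xs,zs=rect(c,o,Z,-60,90,-140,40,k)
for x in range(-60,90,10): cv2.line(im,((x+60)*k,0),((x+60)*k,im.shape[0]),(255,0,0) if x==0 else (0,160,0),1)
for z in range(-140,40,10): cv2.line(im,(0,(40-z)*k),(im.shape[1],(40-z)*k),(255,0,0) if z==0 else (0,160,0),1)
cv2.imwrite('pics/s4r.png',im[:,:,::-1]); print(o)
"
```

```text
hook rel bar [-59.27 -13.13  58.52] tilt 28.14 F rack [-0.81 -0.34 -0.59] t 6.05
[0.57457002 0.01796324 0.33188733]
```

View pics/s4r.png

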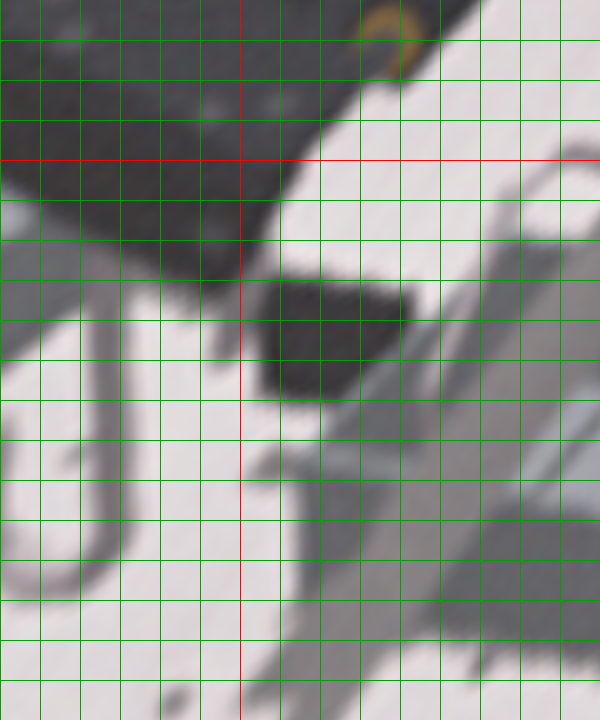

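View pics/scene4.png

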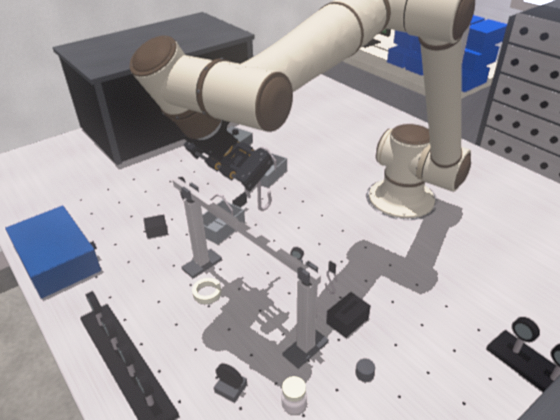

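```bash
python3 -c "
from h import *
c=load('scene4.npz'); Z=Ro.from_euler('z',BYAW,degrees=True).as_matrix()
k=6;u0,v0=190,190
im=cv2.resize(c['a'][v0:v0+90,u0:u0+120,::-1],None,fx=k,fy=k,interpolation=cv2.INTER_CUBIC).copy()
def ln(a,b,col):
    q=proj(c,np.array([BM+Z@(np.array(p)/1000) for p in (a,b)])); q=((q-[u0,v0]+.5)*k).astype(int); cv2.line(im,tuple(map(int,q[0])),tuple(map(int,q[1])),col,1)
ln((7,-120,0),(7,120,0),(0,0,255)); ln((-7,-120,0),(-7,120,0),(255,0,0)); ln((7,-120,-15),(7,120,-15),(0,200,0))
for s in range(-60,61,20): ln((-7,s,0),(7,s,0),(0,160,160) if s else (255,0,255))
cv2.imwrite('pics/s4b.png',im)
"
```

```text
(no output)
```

View pics/s4b.png

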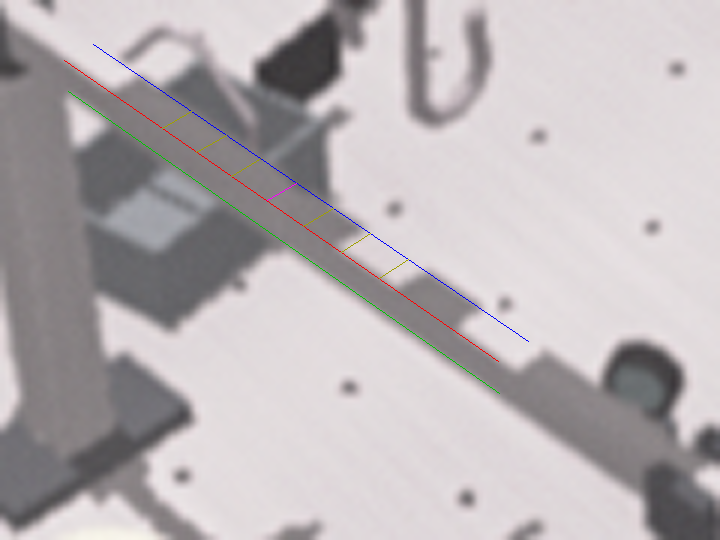

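```bash
cat >> h.py <<'E'
def path(W):
    s=sense(); R0=s['ee_rot']
    for w in W:
        p,R=tgt(*w); d=R0.T@(p-s['tcp_pos']); v=Ro.from_matrix(R0.T@R).as_rotvec()
        print(w,' '.join('%.4f'%q for q in np.r_[d,v]))
E
python3 -c "
from h import *
path([(-30,-14,50,28),(-11,-14,45,28),(-6,-14,40,28),(-1,-14,35,28),(3.5,-14,30,28),(5.5,-14,25,28)])"
```

```text
(-30, -14, 50, 28) 0.0307 -0.0051 -0.0013 -0.0023 0.0009 -0.0001
(-11, -14, 45, 28) 0.0498 -0.0096 -0.0013 -0.0023 0.0009 -0.0001
(-6, -14, 40, 28) 0.0566 -0.0076 -0.0013 -0.0023 0.0009 -0.0001
(-1, -14, 35, 28) 0.0634 -0.0055 -0.0014 -0.0023 0.0009 -0.0001
(3.5, -14, 30, 28) 0.0697 -0.0032 -0.0014 -0.0023 0.0009 -0.0001
(5.5, -14, 25, 28) 0.0738 0.0003 -0.0014 -0.0023 0.0009 -0.0001
```

Emit:
move_arm(increments="1 0.03 -0.005 -0.001 0 0 0;1 0.05 -0.0096 -0.001 0 0 0;1 0.0566 -0.0076 -0.001 0 0 0;1 0.0634 -0.0055 -0.001 0 0 0;1 0.0697 -0.0032 -0.001 0 0 0;1 0.0697 -0.0032 -0.001 0 0 0;1 0.0697 -0.0032 -0.001 0 0 0")

```text
time_s: 6.8
tcp_pos: [0.6369, 0.0244, 0.3051]
ee_rot: [[0.878, -0.465, -0.115], [0.103, -0.052, 0.993], [-0.468, -0.884, 0.003]]
wrist_force: [-0.9, 0.8, -1.1]
gripper_width: 0.088
```

```bash
python3 -c "
from h import *
where(); c=snap('scene','5'); crop(c,190,150,310,240,6,'s5c.png')
path([(5.5,-14,25,28),(6,-14,20,28),(6.3,-14,15,28),(5.8,-14,10,25)])"
```

```text
hook rel bar [  3.5  -13.95  31.69] tilt 27.89 F rack [-0.82  0.92 -1.06] t 6.8
(5.5, -14, 25, 28) 0.0050 0.0052 0.0000 -0.0025 0.0007 0.0026
(6, -14, 20, 28) 0.0077 0.0094 0.0000 -0.0025 0.0007 0.0026
(6.3, -14, 15, 28) 0.0103 0.0137 0.0000 -0.0025 0.0007 0.0026
(5.8, -14, 10, 25) 0.0108 0.0184 0.0000 -0.0025 0.0007 -0.0498
```

View pics/s5c.png

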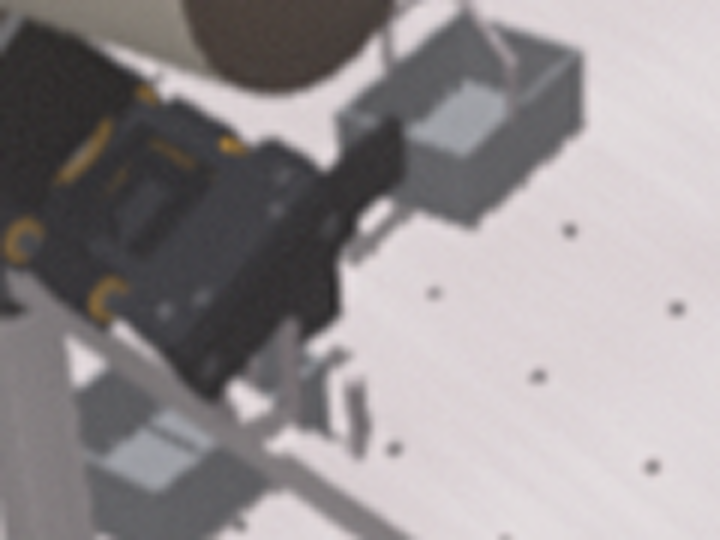

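Emit:
move_arm(increments="1 0.0025 0.003 0 0 0 0;1 0.005 0.0052 0 0 0 0;1 0.0063 0.0073 0 0 0 0;1 0.0077 0.0094 0 0 0 0;1 0.0077 0.0094 0 0 0 0")

```text
time_s: 7.35
tcp_pos: [0.6396, 0.0247, 0.2921]
ee_rot: [[0.877, -0.466, -0.115], [0.103, -0.052, 0.993], [-0.469, -0.883, 0.003]]
wrist_force: [0.4, 0.4, -0.3]
gripper_width: 0.09
```

```bash
python3 -c "
from h import *
where(); st()
path([(6.3,-14,15,28),(5.8,-14,10,25),(4,-14,6,20),(2.5,-14,4,15),(1,-14,3,10),(-1,-14,1,3),(-1,-14,-1,0)])"
```

```text
hook rel bar [  6.16 -13.97  18.67] tilt 27.96 F rack [ 0.39  0.33 -0.32] t 7.35
t 7.35 tcp [0.6396 0.0247 0.2921] yaw 6.69 zdown [-0.4661 -0.0516 -0.8832] F [ 0.35  0.37 -0.32] M [ 0.123 -1.13   0.016] w 0.09
(6.3, -14, 15, 28) 0.0019 0.0032 0.0000 -0.0027 0.0006 0.0006
(5.8, -14, 10, 25) 0.0024 0.0079 0.0000 -0.0027 0.0005 -0.0517
(4, -14, 6, 20) 0.0004 0.0125 0.0000 -0.0027 0.0004 -0.1390
(2.5, -14, 4, 15) -0.0023 0.0153 0.0000 -0.0027 0.0003 -0.2263
(1, -14, 3, 10) -0.0054 0.0175 -0.0000 -0.0027 0.0001 -0.3135
(-1, -14, 1, 3) -0.0092 0.0214 -0.0000 -0.0028 -0.0000 -0.4357
(-1, -14, -1, 0) -0.0095 0.0238 -0.0000 -0.0028 -0.0001 -0.4881
```

Emit:
move_arm(increments="1 0.0019 0.0032 0 0 0 0;1 0.0022 0.0055 0 0 0 -0.025;1 0.0024 0.0079 0 0 0 -0.052;1 0.0014 0.0102 0 0 0 -0.095;1 0.0014 0.0102 0 0 0 -0.095")

```text
time_s: 7.85
tcp_pos: [0.6355, 0.0241, 0.2843]
ee_rot: [[0.918, -0.379, -0.115], [0.108, -0.042, 0.993], [-0.381, -0.925, 0.002]]
wrist_force: [0.0, 0.6, 0.3]
gripper_width: 0.089
```

```bash
python3 -c "
from h import *
where(); st()
path([(4,-14,6,20),(2.5,-14,4,15),(1,-14,3,10),(-1,-14,1,3),(-1,-14,-1,0),(0,-14,-4,0)])"
```

```text
hook rel bar [  4.38 -14.09   9.77] tilt 22.38 F rack [0.08 0.61 0.32] t 7.85
t 7.85 tcp [0.6355 0.0241 0.2843] yaw 6.68 zdown [-0.3785 -0.0416 -0.9247] F [0.01 0.62 0.32] M [ 0.08  -0.835  0.043] w 0.089
(4, -14, 6, 20) -0.0000 0.0037 0.0002 -0.0025 0.0004 -0.0416
(2.5, -14, 4, 15) -0.0029 0.0063 0.0001 -0.0025 0.0003 -0.1288
(1, -14, 3, 10) -0.0062 0.0082 0.0001 -0.0025 0.0002 -0.2161
(-1, -14, 1, 3) -0.0104 0.0117 0.0001 -0.0025 0.0001 -0.3383
(-1, -14, -1, 0) -0.0110 0.0140 0.0001 -0.0025 -0.0000 -0.3906
(0, -14, -4, 0) -0.0089 0.0164 0.0001 -0.0025 -0.0000 -0.3906
```

Emit:
move_arm(increments="1 0 0.0037 0 0 0 -0.042;1 -0.0014 0.005 0 0 0 -0.085;1 -0.003 0.0063 0 0 0 -0.129;1 -0.0062 0.0082 0 0 0 -0.216;1 -0.0085 0.01 0 0 0 -0.28;1 -0.0104 0.0117 0 0 0 -0.338;1 -0.0104 0.0117 0 0 0 -0.338")

```text
time_s: 8.55
tcp_pos: [0.6208, 0.0224, 0.2775]
ee_rot: [[0.992, -0.054, -0.115], [0.115, -0.004, 0.993], [-0.054, -0.999, 0.003]]
wrist_force: [-0.1, -0.6, -0.0]
gripper_width: 0.088
```

```bash
python3 -c "
from h import *
where(); st();c=snap('scene','6'); crop(c,190,150,310,240,6,'s6c.png')
path([(-1,-14,-1,0),(0,-14,-4,0),(0,-14,-8,0),(0,-14,-11,0)])"
```

```text
hook rel bar [ -1.79 -14.03   1.  ] tilt 3.09 F rack [-0.17 -0.61 -0.02] t 8.55
t 8.55 tcp [0.6208 0.0224 0.2775] yaw 6.64 zdown [-0.0538 -0.0036 -0.9985] F [-0.1  -0.62 -0.02] M [-0.017 -0.15   0.01 ] w 0.088
(-1, -14, -1, 0) -0.0014 0.0017 0.0001 -0.0025 -0.0005 -0.0547
(0, -14, -4, 0) -0.0002 0.0046 0.0001 -0.0025 -0.0005 -0.0547
(0, -14, -8, 0) -0.0000 0.0086 0.0000 -0.0025 -0.0005 -0.0547
(0, -14, -11, 0) 0.0002 0.0116 0.0000 -0.0025 -0.0005 -0.0547
```

View pics/s6c.png

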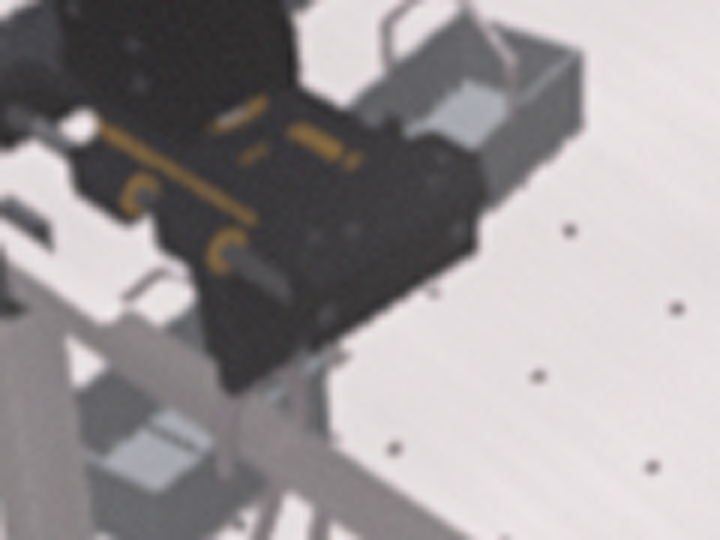

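Emit:
move_arm(increments="1 -0.001 0.002 0 0 0 -0.03;1 -0.0002 0.0046 0 0 0 -0.055;1 0 0.0066 0 0 0 -0.055;1 0 0.0086 0 0 0 -0.055;1 0 0.0096 0 0 0 -0.055;1 0 0.0096 0 0 0 -0.055")

```text
time_s: 9.2
tcp_pos: [0.6219, 0.0227, 0.2661]
ee_rot: [[0.993, -0.001, -0.115], [0.115, 0.002, 0.993], [-0.0, -1.0, 0.002]]
wrist_force: [-0.1, 0.2, -1.1]
gripper_width: 0.091
```

```bash
python3 -c "
from h import *
where(); st()"
```

```text
hook rel bar [  0.75 -13.91 -10.44] tilt 0.02 F rack [-0.04  0.22 -1.08] t 9.2
t 9.2 tcp [0.6219 0.0227 0.2661] yaw 6.61 zdown [-7.0e-04  2.4e-03 -1.0e+00] F [-0.06  0.21 -1.08] M [-0.008  0.091 -0.017] w 0.091
```

Emit:
move_arm(increments="1 0 0.0005 0 0 0 0;1 0 0.001 0 0 0 0;1 0 0.001 0 0 0 0")

```text
time_s: 9.5
tcp_pos: [0.6217, 0.0227, 0.2656]
ee_rot: [[0.993, 0.001, -0.115], [0.115, 0.003, 0.993], [0.001, -1.0, 0.003]]
wrist_force: [-0.1, 0.4, 0.0]
gripper_width: 0.089
```

```bash
python3 -c "
from h import *
where(); st()"
```

```text
hook rel bar [  0.61 -13.93 -10.89] tilt -0.06 F rack [-0.01  0.44  0.  ] t 9.5
t 9.5 tcp [0.6217 0.0227 0.2656] yaw 6.61 zdown [ 7.0e-04  2.7e-03 -1.0e+00] F [-0.06  0.43  0.  ] M [-0.053  0.077 -0.038] w 0.089
```

Emit:
move_arm(increments="1 0 0.0005 0 0 0 0;1 0 0.0007 0 0 0 0;1 0 0.0007 0 0 0 0")

```text
time_s: 9.8
tcp_pos: [0.6216, 0.0227, 0.265]
ee_rot: [[0.993, 0.001, -0.115], [0.115, 0.003, 0.993], [0.001, -1.0, 0.003]]
wrist_force: [-1.5, -0.1, -0.5]
gripper_width: 0.089
```

```bash
python3 -c "
from h import *
where(); st()"
```

```text
hook rel bar [  0.56 -13.92 -11.47] tilt -0.06 F rack [-1.48  0.04 -0.51] t 9.8
t 9.8 tcp [0.6216 0.0227 0.265 ] yaw 6.61 zdown [ 8.0e-04  2.7e-03 -1.0e+00] F [-1.47 -0.13 -0.51] M [0.045 0.104 0.011] w 0.089
```

Emit:
move_arm(increments="1 0 0.0005 0 0 0 0;1 0 0.001 0 0 0 0;1 0 0.001 0 0 0 0")

```text
time_s: 10.1
tcp_pos: [0.6217, 0.0226, 0.2643]
ee_rot: [[0.993, 0.001, -0.115], [0.115, 0.003, 0.993], [0.001, -1.0, 0.002]]
wrist_force: [-1.5, 0.9, 1.3]
gripper_width: 0.095
```

```bash
python3 -c "
from h import *
where(); st()"
```

```text
hook rel bar [  0.61 -13.96 -12.18] tilt -0.08 F rack [-1.41  1.11  1.32] t 10.1
t 10.1 tcp [0.6217 0.0226 0.2643] yaw 6.61 zdown [ 0.0011  0.0026 -1.    ] F [-1.53  0.94  1.32] M [-0.009  0.38   0.018] w 0.095
```

Emit:
move_arm(increments="1 0 0.0005 0 0 0 0;1 0 0.0007 0 0 0 0;1 0 0.0007 0 0 0 0")

```text
time_s: 10.4
tcp_pos: [0.6217, 0.0227, 0.2637]
ee_rot: [[0.993, 0.001, -0.115], [0.115, 0.003, 0.993], [0.001, -1.0, 0.002]]
wrist_force: [-2.6, 0.5, 4.1]
gripper_width: 0.091
```

```bash
python3 -c "
from h import *
where(); st()"
```

```text
hook rel bar [  0.64 -13.91 -12.85] tilt -0.08 F rack [-2.58  0.78  4.13] t 10.4
t 10.4 tcp [0.6217 0.0227 0.2637] yaw 6.62 zdown [ 0.0012  0.0026 -1.    ] F [-2.65  0.48  4.13] M [ 0.085  0.554 -0.028] w 0.091
```

Emit:
move_arm(increments="1 -0.001 -0.0005 0 0 0 0;1 -0.002 -0.0005 0 0 0 0;1 -0.002 -0.0005 0 0 0 0")

```text
time_s: 10.7
tcp_pos: [0.6206, 0.0226, 0.2641]
ee_rot: [[0.993, 0.003, -0.115], [0.115, 0.003, 0.993], [0.004, -1.0, 0.003]]
wrist_force: [1.7, -0.5, 2.5]
gripper_width: 0.089
```

```bash
python3 -c "
from h import *
where(); st()"
```

```text
hook rel bar [ -0.4  -13.85 -12.4 ] tilt -0.22 F rack [ 1.62 -0.67  2.47] t 10.7
t 10.7 tcp [0.6206 0.0226 0.2641] yaw 6.61 zdown [ 0.0035  0.0032 -1.    ] F [ 1.69 -0.48  2.47] M [ 0.055 -0.673  0.034] w 0.089
```

Emit:
move_arm(increments="1 0.001 0 0.001 0 0 0;1 0.001 0 0.002 0 0 0;1 0.001 0 0.004 0 0 0;1 0.001 0 0.004 0 0 0")

```text
time_s: 11.1
tcp_pos: [0.62, 0.0264, 0.2637]
ee_rot: [[0.993, 0.0, -0.115], [0.115, 0.002, 0.993], [0.0, -1.0, 0.002]]
wrist_force: [0.1, -3.1, 3.5]
gripper_width: 0.09
```

```bash
python3 -c "
from h import *
where(); st()"
```

```text
hook rel bar [ -0.65 -10.01 -12.76] tilt -0.02 F rack [-0.26 -3.09  3.5 ] t 11.1
t 11.1 tcp [0.62   0.0264 0.2637] yaw 6.61 zdown [ 2.0e-04  2.2e-03 -1.0e+00] F [ 0.1 -3.1  3.5] M [-0.751 -0.058 -0.036] w 0.09
```

Emit:
move_arm(increments="1 0 0 0.002 0 0 0;1 0 0 0.004 0 0 0;1 0 0 0.004 0 0 0")

```text
time_s: 11.4
tcp_pos: [0.6196, 0.0314, 0.2633]
ee_rot: [[0.993, 0.0, -0.115], [0.115, 0.004, 0.993], [0.001, -1.0, 0.004]]
wrist_force: [0.1, -0.1, 3.0]
gripper_width: 0.088
```

```bash
python3 -c "
from h import *
where(); st()"
```

```text
hook rel bar [ -0.52  -4.94 -13.2 ] tilt -0.04 F rack [ 0.08 -0.13  3.03] t 11.4
t 11.4 tcp [0.6196 0.0314 0.2633] yaw 6.63 zdown [ 2.e-04  4.e-03 -1.e+00] F [ 0.09 -0.12  3.03] M [-0.017  0.013  0.001] w 0.088
```

Emit:
move_arm(increments="1 0 0 0.001 0 0 0;1 0 0 0.002 0 0 0;1 0 0 0.002 0 0 0")

```text
time_s: 11.7
tcp_pos: [0.619, 0.0332, 0.2626]
ee_rot: [[0.993, -0.001, -0.115], [0.115, 0.003, 0.993], [-0.001, -1.0, 0.004]]
wrist_force: [0.7, 0.6, -0.2]
gripper_width: 0.087
```

```bash
python3 -c "
from h import *
where(); st()"
```

```text
hook rel bar [ -0.86  -3.13 -13.92] tilt 0.05 F rack [ 0.75  0.54 -0.16] t 11.7
t 11.7 tcp [0.619  0.0332 0.2626] yaw 6.62 zdown [-0.0012  0.0035 -1.    ] F [ 0.68  0.62 -0.16] M [0.388 0.04  0.035] w 0.087
```

Emit:
move_arm(increments="1 0 0 0.001 0 0 0;1 0 0 0.002 0 0 0;1 0 0 0.002 0 0 0")

```text
time_s: 12.0
tcp_pos: [0.6191, 0.0346, 0.2634]
ee_rot: [[0.993, -0.0, -0.115], [0.115, 0.003, 0.993], [0.0, -1.0, 0.003]]
wrist_force: [-0.5, 0.5, -1.1]
gripper_width: 0.089
```

```bash
python3 -c "
from h import *
where(); st()"
```

```text
hook rel bar [ -0.59  -1.81 -13.15] tilt -0.01 F rack [-0.45  0.56 -1.13] t 12.0
t 12.0 tcp [0.6191 0.0346 0.2634] yaw 6.61 zdown [-1.0e-04  2.6e-03 -1.0e+00] F [-0.51  0.51 -1.13] M [0.008 0.004 0.043] w 0.089
```

Emit:
move_arm(increments="1 0 0.001 0.0005 0 0 0;1 0 0.002 0.0005 0 0 0;1 0 0.003 0.0005 0 0 0;1 0 0.003 0.0005 0 0 0")

```text
time_s: 12.4
tcp_pos: [0.6191, 0.035, 0.2605]
ee_rot: [[0.993, 0.0, -0.115], [0.115, 0.003, 0.993], [0.001, -1.0, 0.003]]
wrist_force: [-0.6, -0.1, -1.0]
gripper_width: 0.09
```

```bash
python3 -c "
from h import *
where(); st()"
```

```text
hook rel bar [ -0.52  -1.42 -16.04] tilt -0.03 F rack [-0.63  0.02 -1.  ] t 12.4
t 12.4 tcp [0.6191 0.035  0.2605] yaw 6.6 zdown [ 2.0e-04  2.7e-03 -1.0e+00] F [-0.63 -0.05 -1.  ] M [-0.042 -0.044  0.006] w 0.09
```

Emit:
move_arm(increments="1 0 0.0005 0 0 0 0;1 0 0.0008 0 0 0 0;1 0 0.0008 0 0 0 0")

```text
time_s: 12.7
tcp_pos: [0.6193, 0.035, 0.2601]
ee_rot: [[0.993, 0.001, -0.115], [0.115, 0.003, 0.993], [0.001, -1.0, 0.003]]
wrist_force: [-0.4, -0.1, -0.5]
gripper_width: 0.089
```

```bash
python3 -c "
from h import *
where(); st()"
```

```text
hook rel bar [ -0.38  -1.43 -16.44] tilt -0.07 F rack [-0.45 -0.08 -0.46] t 12.7
t 12.7 tcp [0.6193 0.035  0.2601] yaw 6.61 zdown [ 8.0e-04  2.6e-03 -1.0e+00] F [-0.43 -0.13 -0.46] M [-0.035  0.045  0.013] w 0.089
```

Emit:
move_arm(increments="1 0 0.0005 0 0 0 0;1 0 0.0006 0 0 0 0;1 0 0.0006 0 0 0 0")

```text
time_s: 13.0
tcp_pos: [0.6193, 0.035, 0.2596]
ee_rot: [[0.993, 0.001, -0.115], [0.115, 0.003, 0.993], [0.001, -1.0, 0.003]]
wrist_force: [-0.9, -0.6, 1.3]
gripper_width: 0.089
```

```bash
python3 -c "
from h import *
where(); st()"
```

```text
hook rel bar [ -0.34  -1.43 -16.87] tilt -0.08 F rack [-0.98 -0.53  1.33] t 13.0
t 13.0 tcp [0.6193 0.035  0.2596] yaw 6.61 zdown [ 0.0011  0.0027 -1.    ] F [-0.91 -0.64  1.33] M [-0.074  0.15   0.018] w 0.089
```

Emit:
move_arm(increments="-0.2 0 0 0 0 0 0;-0.2 0 0 0 0 0 0;-0.2 0 0 0 0 0 0;-0.2 0 0 0 0 0 0;-0.2 0 0 0 0 0 0;-0.2 0 0 0 0 0 0;-0.2 0 0 0 0 0 0")

```text
time_s: 13.7
tcp_pos: [0.6193, 0.035, 0.2593]
ee_rot: [[0.993, 0.001, -0.115], [0.115, 0.003, 0.993], [0.001, -1.0, 0.003]]
wrist_force: [1.5, 0.0, -0.1]
gripper_width: 0.581
```

```bash
python3 -c "
from h import *
where(); st(); c=snap('scene','7'); crop(c,190,150,310,240,6,'s7c.png'); c=snap('wrist','7')"
```

```text
hook rel bar [ -0.39  -1.38 -17.19] tilt -0.06 F rack [ 1.45 -0.14 -0.13] t 13.7
t 13.7 tcp [0.6193 0.035  0.2593] yaw 6.61 zdown [ 7.0e-04  2.7e-03 -1.0e+00] F [ 1.46  0.03 -0.13] M [0.072 0.034 0.016] w 0.581
```

View pics/s7c.png

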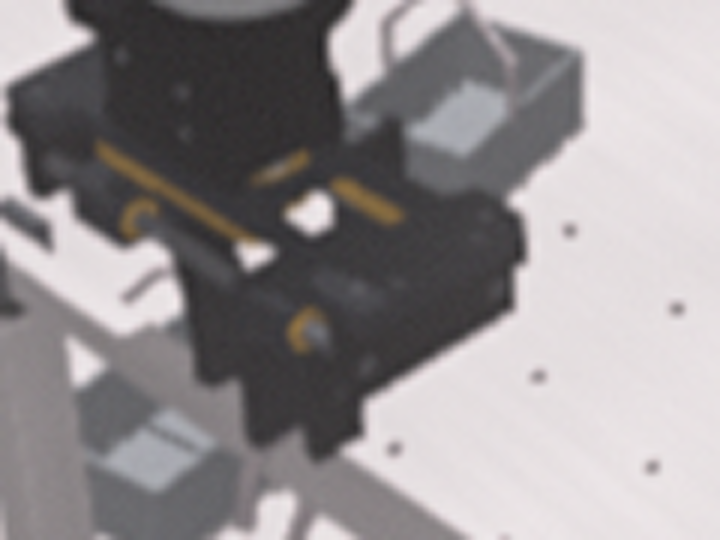

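View pics/wrist7.png

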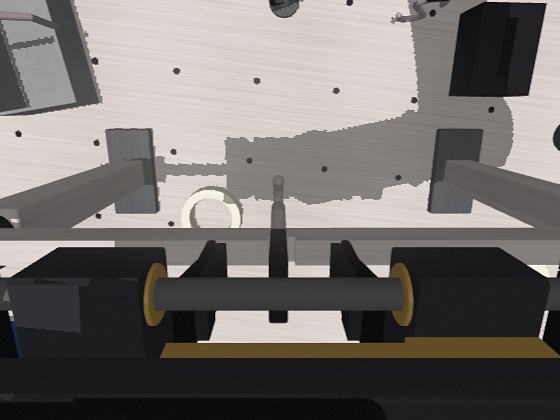

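Emit:
move_arm(increments="-0.2 0 -0.01 0 0 0 0;-0.2 0 -0.03 0 0 0 0;-0.2 0 -0.06 0 0 0 0;-0.2 -0.03 -0.08 0 0 0 0;-0.2 -0.08 -0.08 -0.01 0 0 0;-0.2 -0.13 -0.08 -0.03 0 0 0;-0.2 -0.16 -0.08 -0.07 0 0 0;-0.2 -0.16 -0.08 -0.07 0 0 0")

```text
time_s: 14.6
tcp_pos: [0.4653, -0.0557, 0.3414]
ee_rot: [[0.994, 0.004, -0.113], [0.113, 0.003, 0.994], [0.004, -1.0, 0.002]]
wrist_force: [0.2, -0.3, 0.5]
gripper_width: 0.6
```

```bash
python3 -c "
from h import *
st(); c=snap('scene','8'); crop(c,200,170,300,270,7,'s8c.png')
Z=Ro.from_euler('z',BYAW,degrees=True).as_matrix()
o=BM+Z@np.array([0,-1.5,0])/1000; k=5
im,xs,zs=rect(c,o,Z,-50,50,-110,50,k)
for x in range(-50,50,10): cv2.line(im,((x+50)*k,0),((x+50)*k,im.shape[0]),(255,0,0) if x==0 else (0,160,0),1)
for z in range(-110,50,10): cv2.line(im,(0,(50-z)*k),(im.shape[1],(50-z)*k),(255,0,0) if z==0 else (0,160,0),1)
cv2.imwrite('pics/s8r.png',cv2.resize(im[:,:,::-1],None,fx=.7,fy=.7))
"
```

```text
t 14.6 tcp [ 0.4653 -0.0557  0.3414] yaw 6.48 zdown [ 0.004   0.0028 -1.    ] F [ 0.23 -0.26  0.47] M [ 0.022 -0.141 -0.011] w 0.6
```

View pics/s8c.png

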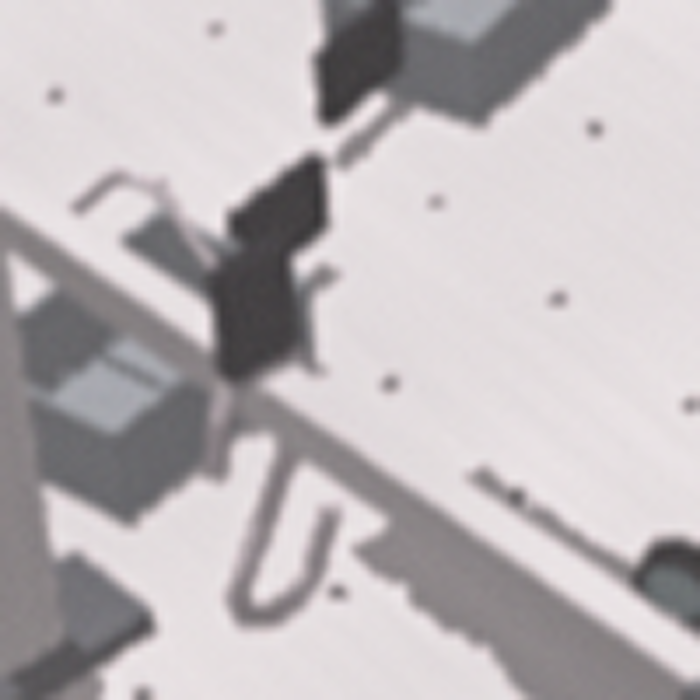

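View pics/s8r.png

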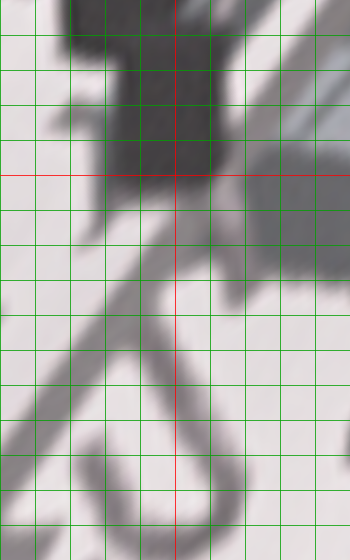

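```bash
python3 -c "
from h import *
inc([.49,-.238,.30],15.5)"
```

```text
inc [ 0.0023  0.0406 -0.1846] [-0.0022 -0.1575  0.0048] dist 0.189 ang 9.0
```

Emit:
move_arm(increments="-0.2 0 0.01 -0.046 0 -0.05 0;-0.2 0 0.02 -0.092 0 -0.1 0;-0.2 0.002 0.03 -0.138 0 -0.15 0;-0.2 0.002 0.04 -0.184 0 -0.158 0.004;-0.2 0.002 0.04 -0.184 0 -0.158 0.004;-0.2 0.002 0.04 -0.184 0 -0.158 0.004")

```text
time_s: 15.25
tcp_pos: [0.4922, -0.2363, 0.2977]
ee_rot: [[0.963, -0.005, -0.268], [0.268, 0.002, 0.963], [-0.004, -1.0, 0.003]]
wrist_force: [-0.4, 0.0, 0.4]
gripper_width: 0.603
```

```bash
python3 -c "
from h import *
st(); c=snap('wrist','9'); print(c['xyz'])"
```

```text
t 15.25 tcp [ 0.4922 -0.2363  0.2977] yaw 15.55 zdown [-0.0047  0.0022 -1.    ] F [-0.38  0.03  0.38] M [-0.005 -0.037 -0.013] w 0.603
[ 0.42349763 -0.25622614  0.45948409]
```

View pics/wrist9.png

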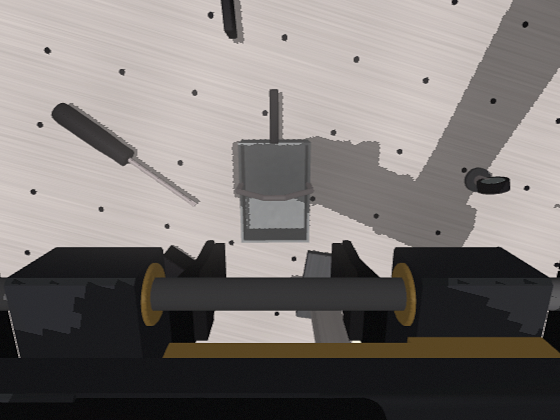

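```bash
python3 -c "
from h import *
c=load('wrist9.npz'); P=cloud(c); lum=c['a'].max(-1)
m=(lum<70); m[:85]=0;m[145:]=0;m[:,:262]=0;m[:,290:]=0; m&=P[...,2]>.05
G=P[m]; print('grip',len(G),np.median(G[:,2]),cv2.minAreaRect(G[:,:2].astype(np.float32)),G[:,:2].mean(0))
m=np.zeros_like(m); m[170:215,225:320]=1; m&=(P[...,2]>.1)&(P[...,2]<.125)
B=P[m]; print('bail',len(B),B.mean(0),B.max(0),B.min(0),cv2.fitLine(B[:,:2].astype(np.float32),cv2.DIST_L2,0,.01,.01).ravel())
m[:]=0; m[130:250,225:325]=1; m&=(P[...,2]>.042)&(P[...,2]<.056); B=P[m]; print('rim',cv2.minAreaRect(B[:,:2].astype(np.float32)))
"
```

```text
grip 237 0.05917695027254921 ((0.4311380982398987, -0.2583064138889313), (0.055318333208560944, 0.008944408968091011), 15.546133041381836) [ 0.43865007 -0.25546427]
bail 257 [ 0.50632598 -0.23627541  0.10866994] [ 0.51481651 -0.21362842  0.1139352 ] [ 0.49837393 -0.25833477  0.10004214] [ 0.27077317 -0.9626432   0.50632596 -0.2362754 ]
rim ((0.5178546905517578, -0.23363177478313446), (0.12261133641004562, 0.08487670868635178), 15.986286163330078)
```

```bash
python3 -c "
from h import *
inc([.4215,-.2605,.12],15.6);inc([.4215,-.2605,.0263],15.6)"
```

```text
inc [-0.0744  0.1786 -0.0055] [-0.0029  0.0008 -0.0028] dist 0.194 ang 0.2
inc [-0.0741  0.2723 -0.0058] [-0.0029  0.0008 -0.0028] dist 0.282 ang 0.2
```

Emit:
move_arm(increments="-0.2 -0.04 0.02 -0.003 0 0 0;-0.2 -0.074 0.055 -0.005 0 0 0;-0.2 -0.074 0.1 -0.005 0 0 0;-0.2 -0.074 0.145 -0.005 0 0 0;-0.2 -0.074 0.178 -0.005 -0.003 0 -0.003;-0.2 -0.074 0.178 -0.005 -0.003 0 -0.003")

```text
time_s: 15.9
tcp_pos: [0.4186, -0.2578, 0.1175]
ee_rot: [[0.962, -0.008, -0.271], [0.271, 0.003, 0.962], [-0.007, -1.0, 0.005]]
wrist_force: [-0.5, -0.0, 0.6]
gripper_width: 0.599
```

```bash
python3 -c "
from h import *
st(); c=snap('wrist','10');inc([.4215,-.2605,.0263],15.6)"
```

```text
t 15.9 tcp [ 0.4186 -0.2578  0.1175] yaw 15.75 zdown [-0.0077  0.0027 -1.    ] F [-0.48 -0.03  0.57] M [-0.001  0.04   0.019] w 0.599
inc [ 0.0003  0.0939 -0.0019] [-0.0009  0.0036 -0.0023] dist 0.094 ang 0.3
```

View pics/wrist10.png

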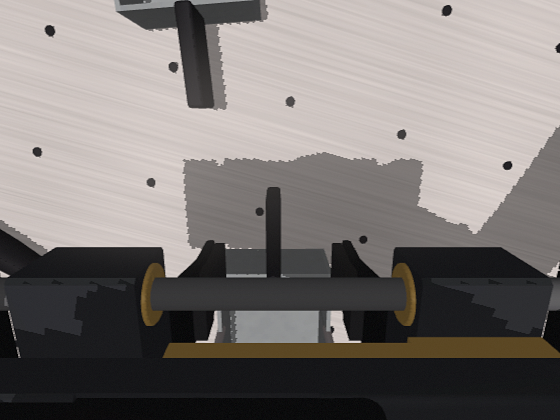

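Emit:
move_arm(increments="-0.2 0 0.03 -0.002 0 0 0;-0.2 0 0.06 -0.002 0 0 0;-0.2 0 0.08 -0.002 0 0.003 -0.003;-0.2 0 0.093 -0.002 0 0.003 -0.004;-0.2 0 0.093 -0.002 0 0.003 -0.004;-0.2 0 0.093 -0.002 0 0.003 -0.004")

```text
time_s: 16.55
tcp_pos: [0.424, -0.2622, 0.0298]
ee_rot: [[0.963, 0.008, -0.269], [0.269, -0.001, 0.963], [0.008, -1.0, -0.003]]
wrist_force: [0.9, -0.3, 0.5]
gripper_width: 0.597
```

```bash
python3 -c "
from h import *
st(); inc([.4215,-.2605,.0263],15.6)"
```

```text
t 16.55 tcp [ 0.424  -0.2622  0.0298] yaw 15.59 zdown [ 8.4e-03 -5.0e-04 -1.0e+00] F [ 0.94 -0.32  0.55] M [-0.036 -0.042 -0.038] w 0.597
inc [-0.002   0.0035  0.0023] [ 0.0028 -0.0002  0.0079] dist 0.005 ang 0.5
```

Emit:
move_arm(increments="-0.2 -0.002 0.003 0.002 0.002 0 0.006;-0.2 -0.002 0.003 0.002 0.002 0 0.006;1 -0.002 0.003 0.002 0.002 0 0.006;1 -0.002 0.003 0.002 0.002 0 0.006;1 -0.002 0.003 0.002 0.002 0 0.006;1 -0.002 0.003 0.002 0.002 0 0.006;1 -0.002 0.003 0.002 0.002 0 0.006;1 -0.002 0.003 0.002 0.002 0 0.006")

```text
time_s: 17.35
tcp_pos: [0.4191, -0.2606, 0.0246]
ee_rot: [[0.964, -0.002, -0.267], [0.267, 0.001, 0.964], [-0.002, -1.0, 0.002]]
wrist_force: [-0.6, 0.8, 0.5]
gripper_width: 0.136
```

Emit:
move_arm(increments="1 0 0 0 0 0 0;1 0 0 0 0 0 0;1 0 0 0 0 0 0;1 0 0 0 0 0 0;1 0 0 0 0 0 0")

```text
time_s: 17.85
tcp_pos: [0.4192, -0.2605, 0.0246]
ee_rot: [[0.964, -0.002, -0.267], [0.267, 0.001, 0.964], [-0.002, -1.0, 0.002]]
wrist_force: [0.2, 1.0, -0.6]
gripper_width: 0.115
```

```bash
python3 -c "
from h import *
st()"
```

```text
t 17.85 tcp [ 0.4192 -0.2605  0.0246] yaw 15.5 zdown [-0.0021  0.0013 -1.    ] F [ 0.19  0.97 -0.58] M [ 0.021 -0.007  0.09 ] w 0.115
```

Emit:
move_arm(increments="1 0 -0.005 0 0 0 0;1 0 -0.015 0 0 0 0;1 0 -0.03 0 0 0 0;1 0 -0.05 0 0 0 0;1 0 -0.07 0 0 0 0;1 0 -0.08 0 0 0 0;1 0 -0.08 0 0 0 0;1 0 -0.08 0 0 0 0")

```text
time_s: 18.65
tcp_pos: [0.4186, -0.2603, 0.1042]
ee_rot: [[0.964, -0.003, -0.267], [0.267, 0.002, 0.964], [-0.003, -1.0, 0.003]]
wrist_force: [-0.6, -0.1, -3.6]
gripper_width: 0.116
```

```bash
python3 -c "
from h import *
st(); c=snap('scene','11'); crop(c,170,110,290,230,6,'s11.png')"
```

```text
t 18.65 tcp [ 0.4186 -0.2603  0.1042] yaw 15.46 zdown [-0.0032  0.0021 -1.    ] F [-0.57 -0.13 -3.55] M [-0.121  0.329 -0.008] w 0.116
```

View pics/s11.png

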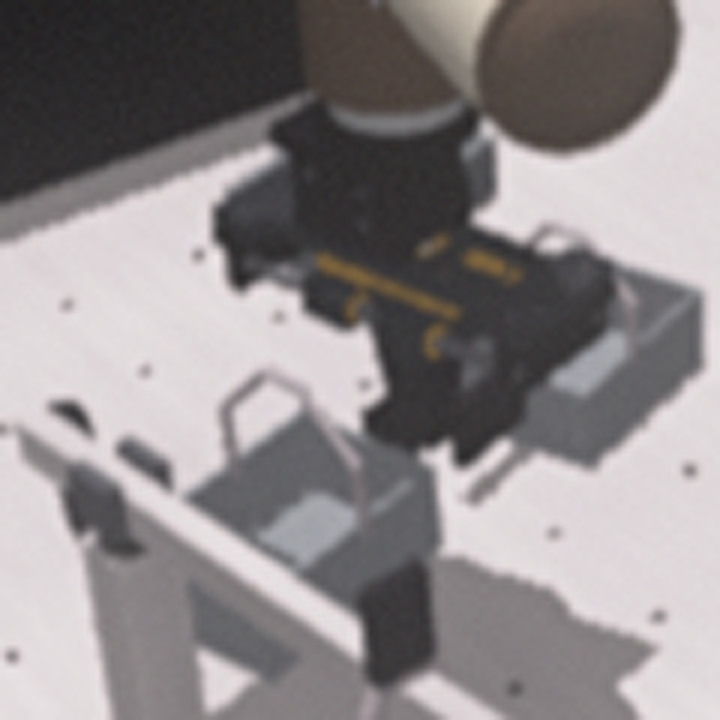

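```bash
python3 -c "
from h import *
c=load('scene11.npz'); P=cloud(c)
R=(P[...,0]>.45)&(P[...,0]<.62)&(P[...,1]>-.32)&(P[...,1]<-.15)
m=R&(P[...,2]>.178)&(P[...,2]<.205); B=P[m]; print('bail',len(B),B.mean(0),np.median(B,0),B.max(0))
c0=load('scene8.npz');P0=cloud(c0);R=(P0[...,0]>.45)&(P0[...,0]<.62)&(P0[...,1]>-.32)&(P0[...,1]<-.15); m=R&(P0[...,2]>.0985)&(P0[...,2]<.125);B=P0[m]; print('bail0',len(B),B.mean(0),np.median(B,0),B.max(0))
# far/near rim height
for PP,off in((P,.0796),(P0,0)):
  x=PP[...,0]*.964+PP[...,1]*.267; y=-PP[...,0]*.267+PP[...,1]*.964
  for a,b in((.38,.40),(.47,.49)):
    pass
  m=(PP[...,2]>.02+off)&(PP[...,2]<.056+off)&(x>.36)&(x<.52)&(y>-.42)&(y<-.30)
  for x0 in np.arange(.37,.52,.015):
    k=m&(abs(x-x0)<.0075); print(round(x0,3),k.sum(),np.percentile(PP[...,2][k],97).round(4) if k.sum()>3 else '',end=' | ')
  print()
"
```

```text
bail 156 [ 0.46924914 -0.26372228  0.1889231 ] [ 0.46162402 -0.26457582  0.18887453] [ 0.51568724 -0.21470691  0.20466435]
bail0 30 [ 0.50764492 -0.23034301  0.10779097] [ 0.50767839 -0.22806352  0.10858865] [ 0.51545861 -0.20686645  0.11430981]
0.37 69 0.1352 | 0.385 132 0.1276 | 0.4 61 0.1256 | 0.415 62 0.1249 | 0.43 76 0.1342 | 0.445 52 0.1247 | 0.46 34 0.1247 | 0.475 5 0.1238 | 0.49 26 0.1113 | 0.505 17 0.1157 | 0.52 0  | 
0.37 29 0.0556 | 0.385 72 0.0487 | 0.4 9 0.0463 | 0.415 0  | 0.43 10 0.0371 | 0.445 44 0.0466 | 0.46 56 0.0468 | 0.475 33 0.047 | 0.49 82 0.0487 | 0.505 43 0.0479 | 0.52 0  |
```

```bash
cat >> h.py <<'E'
BX,BZ=90.6,85.4   # bail in tool frame: along x, up (mm)
def btgt(bx,by,bz):   # bail target in rack mm (z rel bar top)
    Z=Ro.from_euler('z',BYAW,degrees=True).as_matrix()
    return BM+Z@np.array([bx-BX,by,bz-BZ])/1000, Z@np.array([[1,0,0],[0,0,1],[0,-1,0.]])
def bpath(W):
    s=sense(); R0=s['ee_rot']
    for w in W:
        p,R=btgt(*w); d=R0.T@(p-s['tcp_pos']); v=Ro.from_matrix(R0.T@R).as_rotvec()
        print(w,p.round(4),' '.join('%.4f'%q for q in np.r_[d,v]))
E
python3 -c "
from h import *
t=load('top0.npz');print(onz(t,262,243,.05),onz(t,283,165,.02))
bpath([(-110,-150,-62),(-110,-1.4,-62),(-75,-1.4,-62),(-50,-1.4,-62)])"
```

```text
[0.43386605 0.01630416 0.05      ] [ 0.68021699 -0.0403833   0.02      ]
(-110, -150, -62) [ 0.4376 -0.1357  0.1026] 0.0518 0.0013 0.1149 -0.0030 0.1538 -0.0037
(-110, -1.4, -62) [0.4204 0.0119 0.1026] 0.0746 0.0017 0.2618 -0.0030 0.1538 -0.0037
(-75, -1.4, -62) [0.4552 0.0159 0.1026] 0.1092 0.0016 0.2564 -0.0030 0.1538 -0.0037
(-50, -1.4, -62) [0.48   0.0188 0.1026] 0.1339 0.0015 0.2526 -0.0030 0.1538 -0.0037
```

Emit:
move_arm(increments="1 0.01 0 0.02 0 0.03 0;1 0.03 0 0.055 0 0.08 0;1 0.052 0.001 0.095 0 0.13 -0.002;1 0.06 0.001 0.14 -0.003 0.154 -0.004;1 0.068 0.002 0.185 -0.003 0.154 -0.004;1 0.073 0.002 0.225 -0.003 0.154 -0.004;1 0.078 0.002 0.255 -0.003 0.154 -0.004;1 0.078 0.002 0.261 -0.003 0.154 -0.004")

```text
time_s: 19.5
tcp_pos: [0.4241, 0.0139, 0.1022]
ee_rot: [[0.993, 0.001, -0.12], [0.12, -0.001, 0.993], [0.001, -1.0, -0.001]]
wrist_force: [-1.5, 2.2, -3.5]
gripper_width: 0.111
```

Emit:
move_arm(increments="1 0.01 0 0 0 0 0;1 0.025 0 0 0 0 0;1 0.03 0 0 0 0 0;1 0.03 0 0 0 0 0")

```text
time_s: 19.9
tcp_pos: [0.4551, 0.0145, 0.1024]
ee_rot: [[0.993, 0.001, -0.114], [0.114, -0.001, 0.993], [0.001, -1.0, -0.001]]
wrist_force: [-0.4, -0.2, -2.6]
gripper_width: 0.116
```

```bash
python3 -c "
from h import *
st(); bpath([(-75,-1.4,-62),(-50,-1.4,-62)])
c=snap('scene','12'); snap('top','12'); crop(c,190,150,330,270,5,'s12.png')"
```

```text
t 19.9 tcp [0.4551 0.0145 0.1024] yaw 6.56 zdown [ 0.0014 -0.0013 -1.    ] F [-0.37 -0.23 -2.57] M [-0.113  0.416 -0.055] w 0.116
(-75, -1.4, -62) [0.4552 0.0159 0.1026] 0.0002 -0.0002 0.0015 0.0014 -0.0015 0.0012
(-50, -1.4, -62) [0.48   0.0188 0.1026] 0.0252 -0.0001 0.0015 0.0014 -0.0015 0.0012
```

View pics/s12.png

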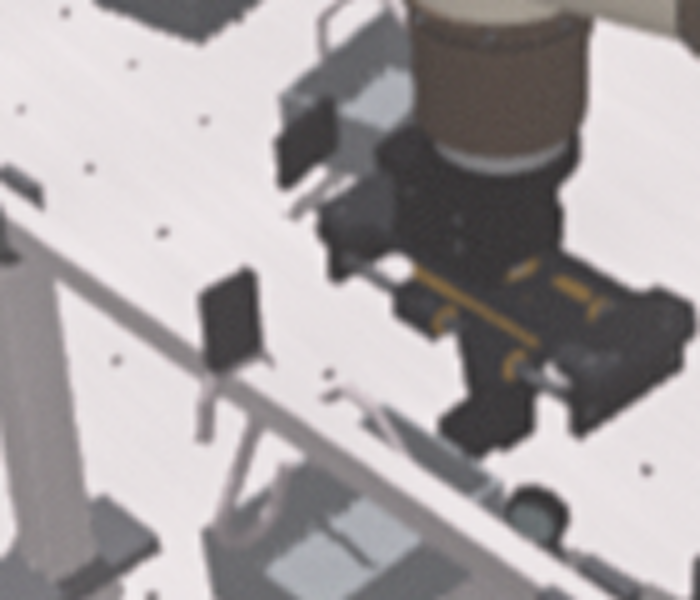

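```bash
python3 -c "
from h import *
Z=Ro.from_euler('z',BYAW,degrees=True).as_matrix()
for n in('scene','top'):
  if n=='top': c=load('top12.npz')
  else: c=load('scene12.npz')
  P=cloud(c); Q=(P-BM)@Z*1000
  m=(abs(Q[...,0]+73)<25)&(abs(Q[...,1])<22)&(Q[...,2]>-80)&(Q[...,2]<-40)
  B=Q[m]; print(n,len(B)); 
  if len(B): 
    for lo in range(-20,20,5):
      k=(B[:,1]>=lo)&(B[:,1]<lo+5)
      if k.any(): print(lo,k.sum(),B[k].mean(0).round(1),B[k][:,2].max().round(1))
  pc=proj(c,BM+Z@np.array([-74,-2.8,-62])/1000); print(pc)
  # hook curl points
  m=(abs(Q[...,0])<35)&(abs(Q[...,1]+1.4)<9)&(Q[...,2]>-112)&(Q[...,2]<-20)
  B=Q[m]; print('hook',len(B))
  for z in range(-112,-60,6):
     k=(B[:,2]>=z)&(B[:,2]<z+6)
     if k.any(): print(z,k.sum(),np.sort(B[k][:,0]).round(0).tolist(), B[k][:,1].mean().round(1))
u,v=map(int,proj(load('scene12.npz'),BM+Z@np.array([-74,-2.8,-62])/1000)); crop(load('scene12.npz'),u-30,v-30,u+30,v+30,10,'s12b.png')
"
```

```text
scene 44
-20 4 [-69.  -17.2 -72.3] -67.6
-15 5 [-69.  -11.5 -66.7] -64.3
-10 4 [-69.6  -8.  -67.2] -65.2
-5 2 [-68.   -2.8 -66.1] -64.2
0 7 [-69.6   1.9 -65.8] -62.7
5 4 [-69.3   6.8 -68.8] -64.8
10 8 [-70.   11.9 -68.4] -64.9
15 8 [-69.8  16.9 -75.2] -71.0
[261.815835   226.96330152]
hook 190
-112 2 [-2.0, 6.0] 2.8
-106 29 [-14.0, -12.0, -11.0, -11.0, -11.0, -9.0, -8.0, -8.0, -7.0, -7.0, -6.0, -5.0, -5.0, -3.0, -3.0, -3.0, -2.0, 0.0, 0.0, 1.0, 2.0, 3.0, 3.0, 3.0, 5.0, 5.0, 7.0, 8.0, 15.0] 1.3
-100 18 [-17.0, -15.0, -14.0, -13.0, -13.0, -11.0, -11.0, -8.0, 9.0, 11.0, 12.0, 13.0, 14.0, 15.0, 16.0, 17.0, 19.0, 19.0] 1.9
-94 9 [-17.0, -16.0, -15.0, -14.0, -13.0, 14.0, 16.0, 17.0, 20.0] 2.5
-88 22 [-21.0, -21.0, -19.0, -18.0, -17.0, -17.0, -16.0, -14.0, -14.0, -14.0, -12.0, 15.0, 16.0, 17.0, 17.0, 19.0, 19.0, 20.0, 20.0, 21.0, 21.0, 22.0] 2.0
-82 22 [-27.0, -26.0, -24.0, -23.0, -22.0, -22.0, -20.0, -18.0, -17.0, -17.0, -14.0, 12.0, 12.0, 13.0, 13.0, 15.0, 15.0, 15.0, 16.0, 17.0, 18.0, 19.0] 1.2
-76 13 [-23.0, -22.0, -20.0, -18.0, 7.0, 7.0, 9.0, 9.0, 11.0, 12.0, 13.0, 13.0, 14.0] 1.3
-70 13 [3.0, 5.0, 6.0, 6.0, 7.0, 7.0, 8.0, 8.0, 8.0, 11.0, 11.0, 13.0, 16.0] 1.2
-64 8 [3.0, 4.0, 4.0, 4.0, 6.0, 6.0, 7.0, 7.0] 1.7
top 13
-20 2 [-70.7 -17.5 -68.4] -66.1
-15 2 [-69.7 -13.5 -64.2] -61.2
-10 2 [-69.6  -8.1 -62.4] -62.3
-5 2 [-69.1  -2.6 -62.2] -61.0
0 1 [-67.1   1.6 -70.5] -70.5
10 1 [-68.9  12.8 -70.7] -70.7
[258.70941936 196.71751298]
hook 23
-106 4 [-6.0, -6.0, -4.0, -3.0] -2.6
-100 4 [-11.0, -10.0, -7.0, -4.0] -2.5
-94 1 [-11.0] -2.4
-88 1 [-16.0] -5.0
-82 5 [-25.0, -23.0, -21.0, -18.0, -16.0] -1.5
-76 4 [-25.0, -24.0, -22.0, -22.0] -2.1
```

View pics/s12b.png

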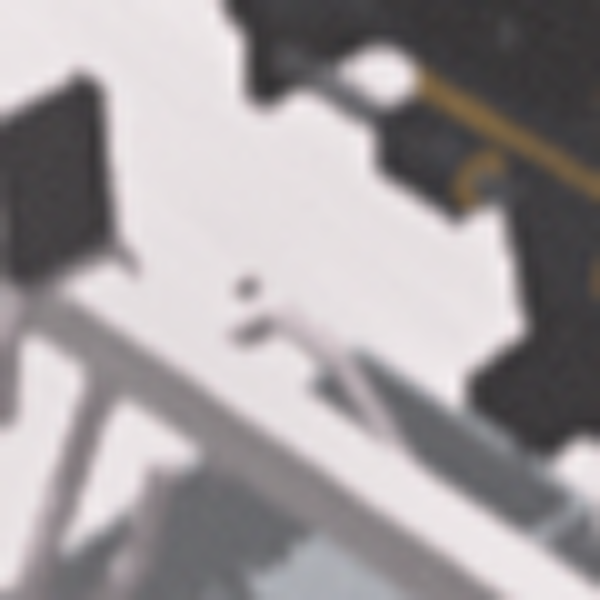

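Emit:
move_arm(increments="1 0 0 0.001 0 0 -0.015;1 0.007 0 0.0015 0 0 -0.03;1 0.015 0 0.0015 0 0 -0.04;1 0.023 0 0.0015 0 0 -0.04;1 0.025 0.001 0.0015 0 0 -0.04;1 0.025 0.001 0.0015 0 0 -0.04")

```text
time_s: 20.6
tcp_pos: [0.4797, 0.0197, 0.1019]
ee_rot: [[0.992, 0.042, -0.116], [0.116, 0.004, 0.993], [0.042, -0.999, -0.001]]
wrist_force: [-0.4, 0.5, -3.4]
gripper_width: 0.114
```

```bash
cat > meas.py <<'E'
from h import *
import sys
tag=sys.argv[1]; bx,by,bz=map(float,sys.argv[2:5])
Z=Ro.from_euler('z',BYAW,degrees=True).as_matrix()
st()
for n in('scene','top'):
  c=snap(n,tag); P=cloud(c); Q=(P-BM)@Z*1000
  m=(abs(Q[...,0]-bx)<16)&(abs(Q[...,1]-by)<24)&(Q[...,2]>bz-16)&(Q[...,2]<bz+12)
  B=Q[m]; print(n,len(B))
  for lo in range(-25,25,5):
      k=(B[:,1]>=lo)&(B[:,1]<lo+5)
      if k.any(): print('  ',lo,k.sum(),B[k].mean(0).round(1),B[k][:,2].max().round(1))
  u,v=map(int,proj(c,BM+Z@np.array([0,-1.4,-60])/1000)); crop(c,u-35,v-35,u+35,v+35,8,n+tag+'c.png')
E
python3 meas.py 13 -50 -1.4 -63
```

```text
t 20.6 tcp [0.4797 0.0197 0.1019] yaw 6.66 zdown [ 0.0419  0.0037 -0.9991] F [-0.44  0.52 -3.43] M [-0.036  0.49  -0.013] w 0.114
scene 0
top 38
   -25 3 [-50.  -22.9 -72.9] -70.4
   -20 5 [-48.7 -18.3 -70. ] -65.8
   -15 4 [-49.  -12.6 -61.9] -59.0
   -10 4 [-48.2  -7.1 -63.3] -59.1
   -5 4 [-47.9  -1.7 -62.8] -62.0
   0 3 [-49.4   2.5 -60.1] -59.4
   5 5 [-48.9   6.4 -63.7] -60.4
   10 4 [-49.3  12.3 -63.3] -61.0
   15 5 [-49.8  17.8 -68.1] -59.9
   20 1 [-47.6  22.3 -73.7] -73.7
```

View pics/scene13c.png

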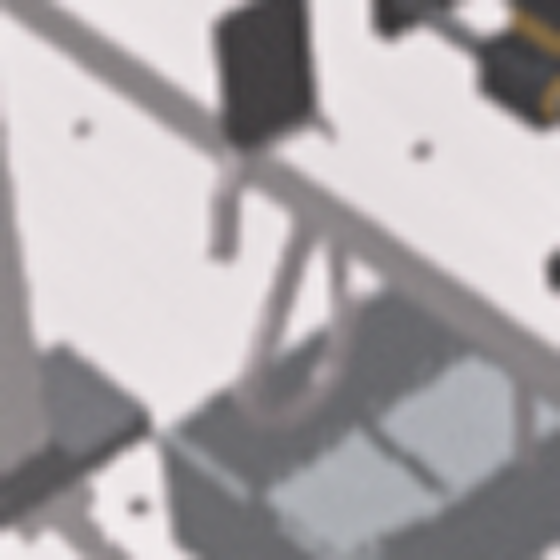

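View pics/top13c.png

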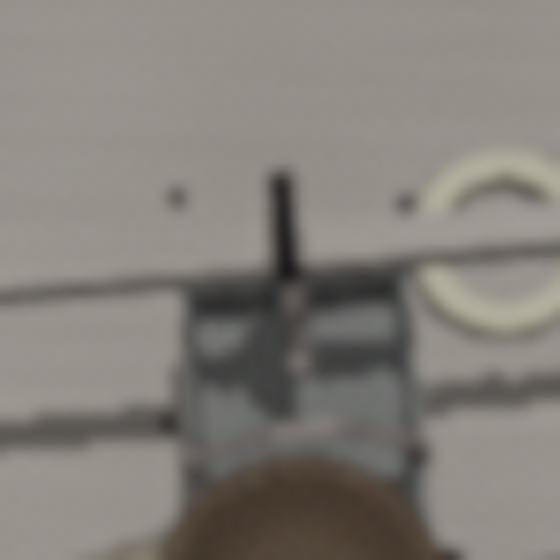

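Emit:
move_arm(increments="1 0.006 0.001 0 0 0 0;1 0.013 0.002 -0.001 0 0 0;1 0.02 0.003 -0.001 0 0 0;1 0.026 0.003 -0.001 0 0 0;1 0.031 0.0035 -0.001 0 0 0;1 0.035 0.004 -0.001 0 0 0;1 0.0376 0.004 -0.001 0 0 0;1 0.0376 0.004 -0.001 0 0 0")

```text
time_s: 21.5
tcp_pos: [0.5172, 0.023, 0.0997]
ee_rot: [[0.992, 0.042, -0.116], [0.116, 0.004, 0.993], [0.042, -0.999, -0.001]]
wrist_force: [-0.3, -0.1, -3.6]
gripper_width: 0.113
```

```bash
python3 meas.py 14 -11 -1.4 -64
```

```text
t 21.5 tcp [0.5172 0.023  0.0997] yaw 6.67 zdown [ 0.0423  0.0037 -0.9991] F [-0.27 -0.09 -3.61] M [-0.001  0.439 -0.042] w 0.113
scene 57
   -25 3 [ -8.6 -21.6 -77.8] -75.6
   -5 9 [-12.9  -2.4 -67. ] -53.3
   0 23 [ -4.2   2.6 -62.4] -54.2
   5 4 [-10.6   8.  -65.9] -64.3
   10 7 [-10.6  12.4 -68.1] -62.2
   15 9 [-10.6  17.5 -71.8] -66.2
   20 2 [-11.5  21.4 -76.1] -75.8
top 18
   -25 1 [-10.7 -22.5 -78.3] -78.3
   -20 4 [-10.8 -18.5 -70.4] -66.6
   -15 4 [-11.6 -13.  -64.8] -63.2
   -10 2 [ -9.5  -7.6 -65.9] -64.3
   0 1 [ -9.3   4.7 -61.8] -61.8
   5 1 [ -7.6   7.6 -67.9] -67.9
   10 2 [-10.6  11.9 -65.7] -64.7
   15 1 [ -7.9  16.3 -75.4] -75.4
```

View pics/scene14c.png

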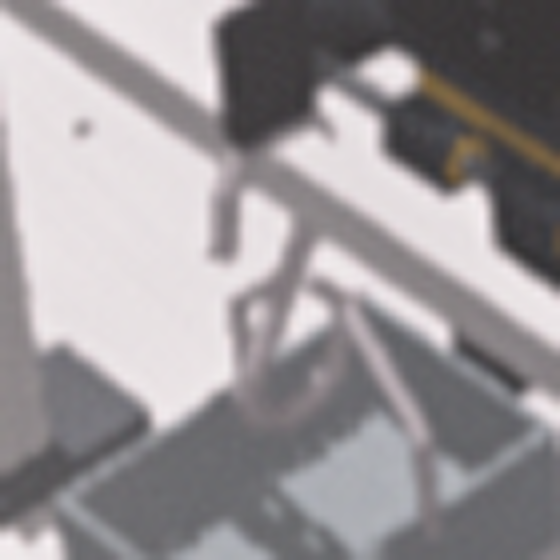

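View pics/top14c.png

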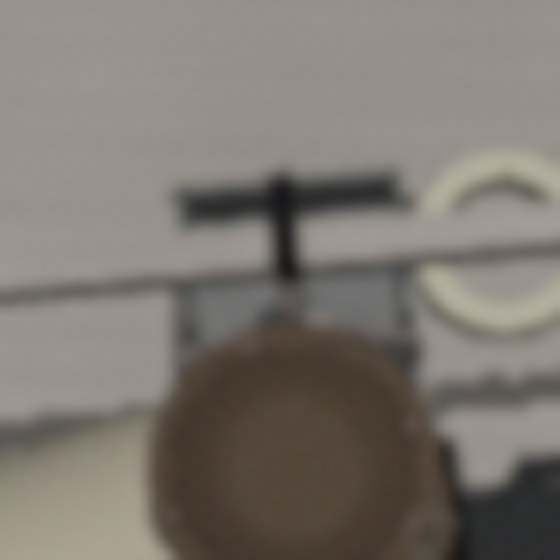

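Emit:
move_arm(increments="1 0.001 0.004 0 0 0 0;1 0.002 0.009 0 0 0 0;1 0.003 0.0145 0 0 0 0;1 0.0036 0.018 0 0 0 0;1 0.0042 0.021 0 0 0 0;1 0.0048 0.024 0 0 0 0;1 0.0052 0.0265 0 0 0 0;1 0.0052 0.0265 0 0 0 0")

```text
time_s: 22.4
tcp_pos: [0.5229, 0.0236, 0.0731]
ee_rot: [[0.992, 0.041, -0.116], [0.116, 0.004, 0.993], [0.042, -0.999, -0.001]]
wrist_force: [-0.1, 0.4, -3.0]
gripper_width: 0.113
```

```bash
python3 meas.py 15 -5 -1.4 -91
```

```text
t 22.4 tcp [0.5229 0.0236 0.0731] yaw 6.66 zdown [ 0.0415  0.0035 -0.9991] F [-0.09  0.36 -3.04] M [-0.047  0.454  0.015] w 0.113
scene 89
   -15 4 [ -4.4 -11.  -93.3] -90.8
   -10 4 [ -3.1  -6.7 -92. ] -90.2
   -5 13 [ -6.5  -1.8 -94.1] -83.0
   0 41 [ -7.9   2.3 -95.1] -79.7
   5 8 [ -1.5   6.9 -95.7] -90.3
   10 7 [ -5.3  12.  -95.6] -93.2
   15 8 [ -3.8  18.  -98. ] -93.1
   20 4 [  -4.3   21.3 -102.4] -98.6
top 20
   -25 3 [  -5.   -22.5 -102.6] -98.0
   -20 4 [ -5.2 -18.4 -93.9] -90.3
   -15 3 [ -4.3 -13.3 -93.9] -87.7
   -10 2 [ -2.6  -7.3 -94.5] -94.3
   5 2 [ -2.3   6.7 -90.6] -86.4
   10 2 [ -4.9  12.5 -89.5] -87.2
   15 1 [  -1.    17.1 -104.1] -104.1
   20 1 [  -4.    20.1 -102.6] -102.6
```

View pics/scene15c.png

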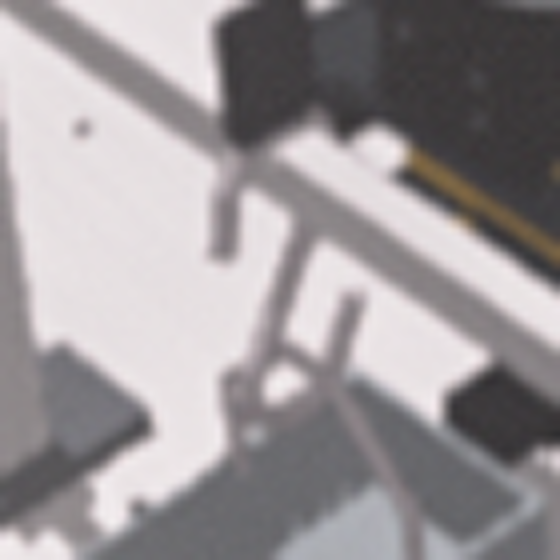

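Emit:
move_arm(increments="1 0 0.0015 0 0 0 0;1 0.0003 0.003 0 0 0 0;1 0.0005 0.004 0 0 0 0;1 0.0005 0.005 0 0 0 0;1 0.0005 0.005 0 0 0 0")

```text
time_s: 23.0
tcp_pos: [0.5239, 0.0237, 0.0684]
ee_rot: [[0.992, 0.042, -0.116], [0.116, 0.004, 0.993], [0.042, -0.999, -0.001]]
wrist_force: [0.7, -0.1, -3.8]
gripper_width: 0.111
```

```bash
python3 -c "
from h import *
st()"
```

```text
t 23.0 tcp [0.5239 0.0237 0.0684] yaw 6.67 zdown [ 0.0422  0.0037 -0.9991] F [ 0.68 -0.08 -3.8 ] M [-0.107  0.45  -0.068] w 0.111
```

Emit:
move_arm(increments="1 0 0.001 0 0 0 0;1 0 0.001 0 0 0 0;1 0 0.001 0 0 0 0")

```text
time_s: 23.3
tcp_pos: [0.5241, 0.0238, 0.0677]
ee_rot: [[0.992, 0.043, -0.116], [0.116, 0.004, 0.993], [0.043, -0.999, -0.001]]
wrist_force: [0.8, 0.7, -2.1]
gripper_width: 0.109
```

```bash
python3 -c "
from h import *
st()"
```

```text
t 23.3 tcp [0.5241 0.0238 0.0677] yaw 6.68 zdown [ 0.0428  0.0038 -0.9991] F [ 0.8   0.68 -2.08] M [-0.011  0.288 -0.015] w 0.109
```

Emit:
move_arm(increments="1 0 0.0005 0 0 0 0;1 0 0.001 0 0 0 0;1 0 0.001 0 0 0 0")

```text
time_s: 23.6
tcp_pos: [0.5244, 0.0239, 0.0668]
ee_rot: [[0.992, 0.043, -0.116], [0.116, 0.004, 0.993], [0.043, -0.999, -0.001]]
wrist_force: [0.0, 0.1, -1.1]
gripper_width: 0.113
```

```bash
python3 meas.py 16 -3 -1.4 -98
```

```text
t 23.6 tcp [0.5244 0.0239 0.0668] yaw 6.68 zdown [ 0.0433  0.004  -0.9991] F [ 0.05  0.07 -1.11] M [-0.015  0.161  0.027] w 0.113
scene 91
   -20 1 [  -4.6  -19.6 -112.6] -112.6
   -15 4 [ -3.3 -11.2 -99.1] -96.6
   -10 4 [ -2.7  -7.7 -97.1] -95.3
   -5 14 [ -2.3  -1.5 -98.8] -86.0
   0 42 [ -5.6   2.  -99.4] -86.3
   5 6 [ -3.    8.  -96.9] -96.1
   10 6 [  -2.9   12.4 -100.1] -97.3
   15 9 [  -3.3   17.2 -104. ] -98.1
   20 5 [  -3.4   21.7 -107.5] -104.4
top 19
   -25 1 [  -4.9  -22.5 -102.9] -102.9
   -20 5 [  -4.4  -18.6 -101.2] -95.3
   -15 4 [ -3.6 -12.7 -98.6] -94.5
   -10 3 [ -3.5  -7.7 -95.1] -93.6
   5 2 [ -4.1   7.  -95.1] -93.7
   10 2 [ -2.6  12.7 -99.2] -97.3
   20 1 [  -1.8   20.4 -112. ] -112.0
```

View pics/scene16c.png

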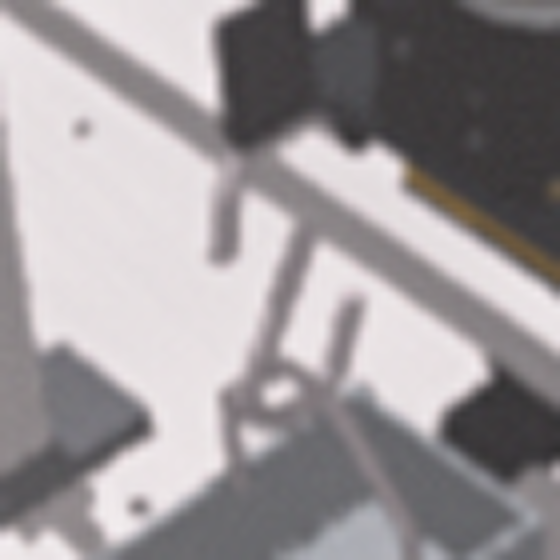

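Emit:
move_arm(increments="1 0 0.0004 0 0 0 0;1 0 0.0007 0 0 0 0;1 0 0.0007 0 0 0 0")

```text
time_s: 24.0
tcp_pos: [0.5244, 0.0239, 0.066]
ee_rot: [[0.992, 0.043, -0.116], [0.116, 0.004, 0.993], [0.043, -0.999, -0.001]]
wrist_force: [0.2, 0.7, 0.7]
gripper_width: 0.112
```

```bash
python3 -c "
from h import *
st()"
```

```text
t 24.0 tcp [0.5244 0.0239 0.066 ] yaw 6.68 zdown [ 0.0432  0.004  -0.9991] F [0.18 0.73 0.7 ] M [0.002 0.033 0.048] w 0.112
```

Emit:
move_arm(increments="0.5 0 0 0 0 0 0;0.5 0 0 0 0 0 0;0.2 0 0 0 0 0 0;0.2 0 0 0 0 0 0;0 0 0 0 0 0 0;0 0 0 0 0 0 0;0 0 0 0 0 0 0;0 0 0 0 0 0 0")

```text
time_s: 24.8
tcp_pos: [0.5239, 0.0237, 0.0658]
ee_rot: [[0.992, 0.042, -0.116], [0.116, 0.004, 0.993], [0.042, -0.999, -0.001]]
wrist_force: [0.2, 0.3, 0.3]
gripper_width: 0.496
```

```bash
python3 meas.py 17 -3 -1.4 -98 | head -1; python3 -c "
from h import *
c=snap('wrist','17')"
```

```text
t 24.8 tcp [0.5239 0.0237 0.0658] yaw 6.67 zdown [ 0.0422  0.0038 -0.9991] F [0.22 0.29 0.28] M [ 0.028  0.067 -0.047] w 0.496
```

View pics/scene17c.png

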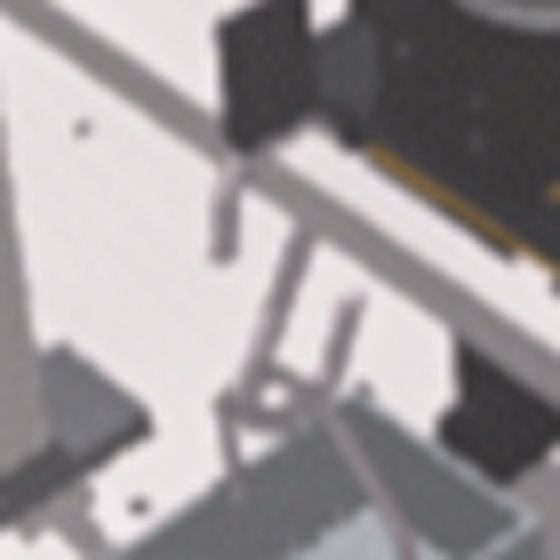

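View pics/wrist17.png

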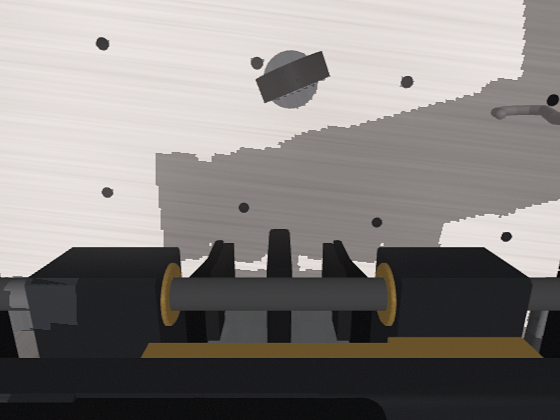

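Emit:
move_arm(increments="0 -0.006 0 0 0 0 0;0 -0.016 -0.001 0 0 0 0;0 -0.03 -0.003 0 0 0 0;0 -0.045 -0.01 0 0 0 0;0 -0.06 -0.03 0 0 0 0;0 -0.08 -0.07 0 0 0 0;0 -0.1 -0.1 0 0 0 0;0 -0.1 -0.1 0 0 0 0")

```text
time_s: 25.75
tcp_pos: [0.4197, 0.0118, 0.165]
ee_rot: [[0.992, 0.049, -0.117], [0.117, 0.007, 0.993], [0.05, -0.999, 0.001]]
wrist_force: [0.1, -0.0, -0.9]
gripper_width: 0.501
```

Emit:
move_arm(increments="0 -0.02 -0.02 0 0 0 0;0 -0.04 -0.04 0 0 0 0;0 -0.05 -0.05 0 0 0 0;0 -0.05 -0.05 0 0 0 0;0 -0.05 -0.05 0 0 0 0")

```text
time_s: 26.25
tcp_pos: [0.3685, 0.0057, 0.2087]
ee_rot: [[0.992, 0.042, -0.116], [0.116, 0.004, 0.993], [0.042, -0.999, -0.001]]
wrist_force: [0.5, 0.1, 0.2]
gripper_width: 0.497
```

```bash
python3 meas.py 18 -3 -1.4 -98
```

```text
t 26.25 tcp [0.3685 0.0057 0.2087] yaw 6.68 zdown [ 0.042   0.0039 -0.9991] F [0.55 0.13 0.16] M [-0.1    0.086  0.005] w 0.497
scene 89
   -20 1 [  -1.3  -15.1 -107.4] -107.4
   -15 2 [   0.2  -10.8 -100.4] -100.4
   -10 3 [ -0.9  -9.  -98.8] -97.0
   -5 19 [ -3.1  -1.6 -97.8] -87.4
   0 39 [ -5.6   2.4 -99. ] -88.0
   5 4 [  3.1   6.7 -99.3] -98.2
   10 9 [  -1.6   11.7 -101.6] -96.9
   15 8 [  -2.2   17.3 -106.8] -100.5
   20 4 [  -0.9   21.1 -108.8] -106.4
top 38
   -25 2 [  -1.5  -22.6 -111. ] -108.3
   -20 4 [  -2.   -18.3 -107.4] -104.6
   -15 5 [  -0.7  -13.2 -102.5] -99.1
   -10 7 [ -3.3  -6.5 -98.4] -94.5
   -5 3 [ -7.6  -2.6 -96.2] -87.0
   0 4 [ -6.7   0.9 -95.6] -92.7
   5 4 [ -2.1   6.9 -97.4] -94.0
   10 4 [  -2.2   12.8 -100.6] -98.9
   15 2 [  -1.5   17.3 -108. ] -105.8
   20 2 [  -4.4   20.4 -107. ] -104.5
```

View pics/scene18.png

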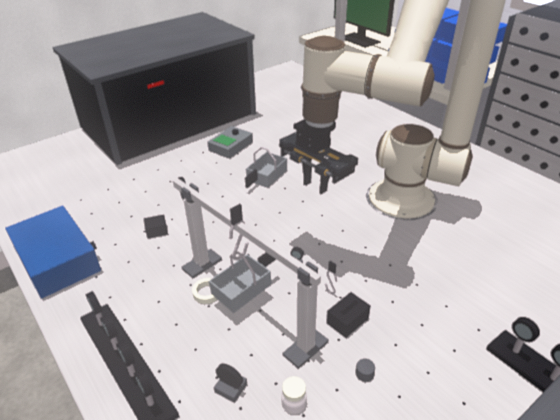

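View pics/scene18c.png

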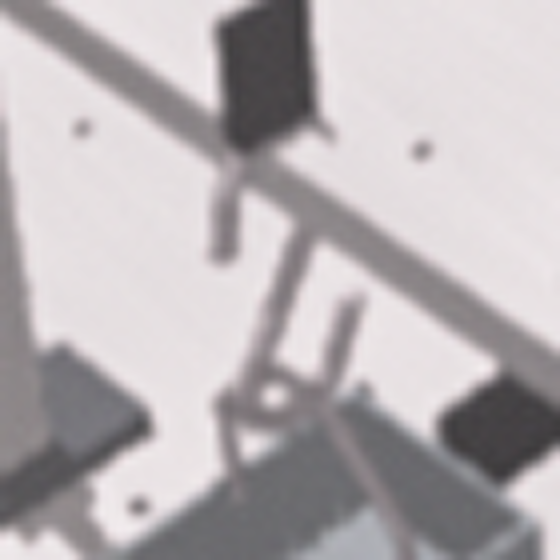

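View pics/top18.png

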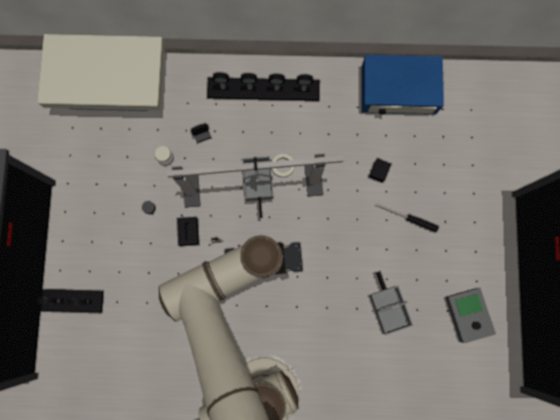

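Emit:
move_arm(increments="0 0 0 0 0 0 0;0 0 0 0 0 0 0;0 0 0 0 0 0 0;0 0 0 0 0 0 0;0 0 0 0 0 0 0;0 0 0 0 0 0 0;0 0 0 0 0 0 0;0 0 0 0 0 0 0")

```text
time_s: 27.15
tcp_pos: [0.3688, 0.0058, 0.2094]
ee_rot: [[0.992, 0.042, -0.116], [0.116, 0.004, 0.993], [0.043, -0.999, -0.001]]
wrist_force: [-0.1, -0.6, -0.4]
gripper_width: 0.499
```

Emit:
move_arm(increments="0 0 0 0 0 0 0;0 0 0 0 0 0 0;0 0 0 0 0 0 0;0 0 0 0 0 0 0;0 0 0 0 0 0 0;0 0 0 0 0 0 0;0 0 0 0 0 0 0;0 0 0 0 0 0 0")

```text
time_s: 27.95
tcp_pos: [0.3688, 0.0058, 0.2093]
ee_rot: [[0.992, 0.042, -0.116], [0.116, 0.004, 0.993], [0.042, -0.999, -0.001]]
wrist_force: [0.6, -0.3, -0.1]
gripper_width: 0.499
```

Emit:
move_arm(increments="0 0 0 0 0 0 0;0 0 0 0 0 0 0;0 0 0 0 0 0 0;0 0 0 0 0 0 0;0 0 0 0 0 0 0;0 0 0 0 0 0 0;0 0 0 0 0 0 0;0 0 0 0 0 0 0")

```text
time_s: 28.75
tcp_pos: [0.3688, 0.0058, 0.2093]
ee_rot: [[0.992, 0.042, -0.116], [0.116, 0.004, 0.993], [0.042, -0.999, -0.001]]
wrist_force: [-0.1, -0.1, -0.1]
gripper_width: 0.501
```

```bash
python3 - <<'E'
from h import *
a=[snap('scene','20%d'%i) for i in range(6)]
ref=load('scene18.npz')
for c in a:
    d=np.abs(c['a'][190:320,180:330].astype(float)-a[0]['a'][190:320,180:330]).mean(); d2=np.abs(c['a'][190:320,180:330].astype(float)-ref['a'][190:320,180:330]).mean(); print(d,d2)
Z=Ro.from_euler('z',BYAW,degrees=True).as_matrix()
for n in('scene','top'):
    c=a[-1] if n=='scene' else snap('top','20'); Q=(cloud(c)-BM)@Z*1000
    m=(abs(Q[...,0])<14)&(abs(Q[...,1]+1)<14)&(Q[...,2]>-104)&(Q[...,2]<-92)
    print(n,'bail',np.median(Q[m],0))
    # rim level: bin rim z vs x
    for x0 in (-45,-30,20,40,60,68):
        k=(abs(Q[...,0]-x0)<6)&(abs(Q[...,1])<48)&(Q[...,2]>-215)&(Q[...,2]<-140)
        print(x0,k.sum(),np.percentile(Q[...,2][k],96).round(1) if k.any() else '',end=' | ')
    k=(abs(Q[...,0])<20)&(abs(Q[...,1]+1)<8)&(Q[...,2]>20); print('tab top',k.sum(),Q[k].mean(0).round(1) if k.any() else '',Q[k].max(0).round(1) if k.any() else '')
st()
E
```

```text
0.0 0.9341538461538461
0.896974358974359 0.9382051282051282
0.894051282051282 0.9383247863247863
0.8907179487179487 0.9355384615384615
0.8924957264957265 0.922
0.895982905982906 0.9324957264957265
scene bail [  -0.50848526    1.57731079 -100.02825181]
-45 182 -160.1 | -30 168 -162.8 | 20 187 -164.3 | 40 170 -163.9 | 60 148 -164.7 | 68 320 -164.7 | tab top 116 [ 1.4  1.9 32.3] [15.   6.1 41.5]
top bail [ -3.31029644  -3.92624431 -99.54431785]
-45 35 -156.5 | -30 110 -161.6 | 20 55 -161.6 | 40 43 -205.3 | 60 99 -161.4 | 68 133 -161.7 | tab top 41 [-1.8 -1.8 38.7] [13.2  2.1 47. ]
t 29.1 tcp [0.3688 0.0057 0.2093] yaw 6.67 zdown [ 0.0423  0.0037 -0.9991] F [ 0.19  0.62 -0.21] M [-0.011  0.103  0.031] w 0.501
```

```bash
python3 -c "
from h import *
print(r.finish_job()); st()"
```

```text
the job is handed in; nothing more can be done
None
the job is handed in; nothing more can be done
```

I hung the larger S-hook in the rail's notch and the left-most bin by its bail in the hook's lower curl. I let go of both, backed the arm clear and handed the job in at about 29 s. The hand-in reports no verdict, so what follows rests on my own checks.

**Hook:** I lifted it from the stand, tilted it about 28° to get its gap past the bar, then set it upright. I slid it lightly along the bar top until the upward force vanished, about 1.5 mm from bar_mid. It then dropped about 5 mm further, as the notch should allow. Wrist-force readings while it touched the rail stayed at or below about 5 N.

**Bin:** I gripped it by the front plate and corrected a droop of about 2°. I guided the bail over the curl's free end and lowered it until the wrist carried no load before opening the fingers.

**Last checks in the scene and top cameras:**
- **Hook height:** its origin is about 16 mm below the bar top, so it sits in the notch, and it looks upright.
- **Bail position:** the bail's middle is about 2 mm from its place in the curl.
- **Bin:** the rim is level within about 1°, and its underside is about 40 mm above the table.
- **Stillness:** pictures taken over about 0.3 s differed only by noise, so nothing was swinging.
- **Other objects:** by eye, none of them has moved.

The one disagreement was between the cameras: the scene and top views differed by 3–5 mm along the bar. I aimed by the top view and the arm's own readings, and this is well inside the limits.

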